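Put a stripped door's brass knob away in the push-to-open drawer

TASK

Put the loose brass door knob away in the push-to-open drawer of the small red-brown bench chest: press the drawer front in until it springs ajar, stand the knob upright in the open front compartment and let go of it, then press the front in again until the drawer stays latched shut. Press gently, by feel: the touch latch is light and a hard shove would break it. Leave the other two knobs, the sanding block, the brush and the tin where they are.

Things in the scene. Friction and masses are not known exactly. Their poses are not given: they have to be found in the camera images.
- drawer (a joint): How far the drawer stands out, m: 0 latched shut, 0.085 sprung out, -0.006 on its buffer. Pressing the shut front in about 5 mm and withdrawing unlatches it; the spring sends it out in 0.5 s. To shut it, press it back about 5 mm past 0 onto the buffer and withdraw: it returns to 0 and stays. Pressed too little, it does not unlatch, or springs out again. It slides along the chest's x.
- drawer_front (a point): Press point on the outer face of the drawer's pale lacquered (slippery) wooden front (it moves), mid-width, 44 mm above the table. Face upright, flat, 196 mm wide, 6 to 64 mm up, no handle, 22 mm proud of the chest when shut. x points into the chest (the way to press), z up. The spring resists with 2 N fully out, 6 to 7 N near shut and past it; the buffer then rises 8 N/mm. Over 20 N breaks it.
- compartment (a point): Centre of the floor of the drawer's front compartment (moves with it), 52 mm behind the front's outer face, 12 mm above the table, axes as drawer_front. 75 mm long in x, 160 mm wide, open on top; walls rise 38 mm, the divider behind 32 mm, the front panel 52 mm above this floor. With the drawer out, the chest's 68 mm high body starts 55 mm beyond this point in x.
- chest_top (a point): Centre of the top face of the fixed red-brown chest, 68 mm above the table; the chest is 240 mm deep (x), 200 mm wide (y), its axes as the drawer front's.
- knob_grip (a point): Point on the axis of the loose brass (yellow) door knob, 31 mm above its underside, mid-height of the drum to grip. It stands upright (z up) on a round base plate 48 mm across, 5 mm thick; neck 20 mm; drum 38 mm across, 21 to 42 mm up; 43 mm tall, about 0.22 kg. On a fixed 12 mm thick wooden offcut with two other knobs, about 100 mm apart in a row, in any order.
- knob_steel: Dark steel door knob of the same shape, on the same offcut, not to be moved; origin at the centre of its underside.
- knob_white: White ceramic door knob of the same shape, on the same offcut, not to be moved; origin at the centre of its underside.
- sand_block: Cork sanding block, 100 x 60 x 30 mm, loose bystander; origin under its centre.
- brush: Paint brush, 200 mm, lying on the table, loose bystander; origin under its centre.
- tin: Small closed metal tin, 90 mm across, 100 mm tall, loose bystander; origin under its centre.
There are look-alikes about, which are no part of the job. What is meant by the part that bears knob_grip is not green, and is the larger of those in its own colour.

How it is judged (in metres and radians):
On the way, in this order (a step that is already met when the one before it is completed fails the run):
1. the drawer has sprung out of its latch (value of joint drawer above 0.06 m), for 0.2 s.
2. the brass knob stands upright in the front compartment of the open drawer, let go (value of joint drawer above 0.05 m and x of knob_grip in the frame of compartment between -0.032 and 0.032 m and y of knob_grip in the frame of compartment between -0.075 and 0.075 m and z of knob_grip in the frame of compartment between 0.024 and 0.04 m and angle between knob_grip's own z axis and vertical below 0.2 rad and contact force between the fingers and knob_brass below 0.1 N), for 0.2 s.
At the end, for the whole second after the job is handed in: The drawer is latched shut by itself (within 3 mm of its shut position) with the brass knob standing upright (within 0.2 rad), at rest on the floor of the front compartment (value of joint drawer between -0.003 and 0.003 m and x of knob_grip in the frame of compartment between -0.032 and 0.032 m and y of knob_grip in the frame of compartment between -0.075 and 0.075 m and z of knob_grip in the frame of compartment between 0.024 and 0.04 m and angle between knob_grip's own z axis and vertical below 0.2 rad and linear speed of knob_brass below 0.02 m/s); the robot touches nothing.
It fails at once if the drawer is pressed or pulled with more than 20 N (contact force between any of the fingers, the arm and drawer above 20 N).
It fails at once if another knob, the sanding block, the brush or the tin is shifted by more than 20 mm (distance of any of knob_steel, knob_white, sand_block, brush, tin from where it was at the start of the episode above 0.02 m).
It also fails if it takes over 69 s, if anything falls off the work surface, if the arm or the gripper's body presses on something with over 40 N, if the wrist force passes 120 N, or if a joint passes its speed limit or range.

ROBOT

A 6-joint arm with a two-finger parallel gripper is mounted at the origin on the work surface. World frame = base frame: x ahead of the robot, y to its left, z up, the work surface at z = 0. Lengths are in m, angles in degrees, forces in N, time in s.
With the tool pointing down it reaches from about 0.35 to 0.875 m from the base axis. Payload 4.2 kg.
Tool frame: the origin (TCP) lies midway between the tips of the shut fingers; the grasp point (between the pads) lies 19 mm behind it (grasp_offset is the distance from the TCP to the grasp point, in m); z points along the fingers, x is the direction in which the jaws open and shut, and the axes are right-handed (so a half turn about z gives the same grasp; the last joint's range is limited). The gripper opens to 85 mm and grips with 20 to 120 N. Pads are 22 mm wide; open, the fingers measure 114 mm over their backs; the gripper's body (76 mm by 85 mm) begins 54 mm behind the grasp point. The pads swing forward as they close: fully open they stand 13 mm farther back than shut.
Start: joints at [90.218, 22.042, 0.453, 0, -68.411, -14.817], TCP at [0.158, 0.605, 0.231] pointing down, gripper open.
Joint ranges: [-179.83, 179.83], [-69.29, 118.12], [-61.27, 80.66], [-181.25, 117.63], [-171.15, -9.14], [-177.46, 177.46]. Speed limits (degrees/s): [159.86, 159.86, 180, 180, 180, 180].

INTERFACE

Orientations are given as a 3x3 rotation matrix whose columns are the frame's x, y, z axes.
In Python, from station import * gives the robot as it stands.
- The arm moves only by the tool drive_tool, never from a script. Its argument "targets" is a list of rows, each a list of 5 numbers: the opening, from 0 (shut) to 1 (fully open), then the shift along the tool's x, y, z in cm, then the turn about the tool's z in degrees. A call has 1 to 8 rows; each row shifts and turns the commanded pose from where the row before left it, along the tool's axes as they then stand; what a row does not reach is not made up. A row lasts 1/10 s, in which the tool goes at most 50 mm and 8.59 degrees, less where a joint would pass 70% of its speed; a pose out of reach is approached as far as the arm can. A call with a gripper value outside its range is refused whole. The fingers move at their own pace and stop on an object; "force" is the grip in N (left out, the last holds). Time passes only in rows, so rows that do not move let the fingers close. It gives the time, the measured TCP pose, the force and the opening at its end, in the units of the state.
- state(): the state, without advancing time (a new reading comes with each control period).
- snapshot(name): name is "side" or "top"; returns a dict with "pixels" (400x640x3 uint8, red, green, blue), "fovy" (degrees; the focal length in pixels is half the picture's height over the tangent of half this angle, whatever the lens; pixels are square), "cx", "cy" (the principal point, pixels), "k1" (the pictures are not rectified: a ray, as slopes to the right and down, at radius r is drawn at 1 + k1 r^2 times it, then the intrinsics apply), "R" (3x3) and "t" (3): a world point X has camera coordinates R X + t. Camera axes: x right, y down, z forward; pixel columns grow to the right and rows downward; lengths in m; the calibration is good to about 2 mm. A picture is of the moment at which its call begins. There is no depth.
- job_done(): hands the job in, once; it reports no verdict.
The state is a dict: "time_s": time; "joint_positions": joint angles; "dq": joint speeds; "tau": joint torques, N m; "position": TCP position; "eef_rot": TCP orientation; "wrist_force": force on the tool from outside, world axes, zero at the start; "torque": the same for the moment, N m; "width": finger opening in m.
Only numpy, scipy, OpenCV 4.12 (cv2) and the standard library are available. Lean on these libraries where they do the work, as an engineer would, in place of code of your own. Each camera call takes 0.05 s, during which the arm holds its last target.

## Working session

There is one attempt and no reset: what is moved stays moved. The work goes in short steps, Python scripts to look and compute and a tool call to move; the robot and the scene stay as the last step left them, time stands still between calls to the robot, and variables do not carry over. Pictures are saved under pics/ and viewed, and the job is handed in when it is done.

Besides the shell and the picture viewer there is one more tool, called as a command line: name --pt "numbers of a row" for each row, then --argument value for the rest. drive_tool: Moves the arm, as the interface text tells. Its arguments: {"type":"object","properties":{"targets":{"type":"array"},"force":{"type":"number"}},"required":["targets"]}

```bash
mkdir -p pics; cat > h.py <<'E'
from station import *
import numpy as np, cv2
def snap(n,f=None):
    s=snapshot(n)
    if f: cv2.imwrite('pics/'+f,s['pixels'][:,:,::-1])
    return s
def K(s):
    f=200/np.tan(np.radians(s['fovy'])/2)
    return np.array([[f,0,s['cx']],[0,f,s['cy']],[0,0,1.]]),np.array([s['k1'],0,0,0.])
def ray(s,uv):
    k,d=K(s)
    p=cv2.undistortPointsIter(np.array([[uv]],float),k,d,None,None,(3,100,1e-10))[0,0] if hasattr(cv2,'undistortPointsIter') else cv2.undistortPoints(np.array([[uv]],float),k,d)[0,0]
    R=np.array(s['R']);t=np.array(s['t'])
    return -R.T@t, R.T@np.array([p[0],p[1],1.])
def onz(s,uv,z):
    o,d=ray(s,uv); return o+d*(z-o[2])/d[2]
def proj(s,X):
    k,d=K(s)
    return cv2.projectPoints(np.array(X,float).reshape(-1,1,3),cv2.Rodrigues(np.array(s['R'],float))[0],np.array(s['t'],float),k,d)[0][:,0]
E
python3 - <<'E'
from h import *
for n in('side','top'):
    s=snap(n,n+'0.png'); print(n,s['fovy'],s['cx'],s['cy'],s['k1'],ray(s,(320,200)))
print(state())
E
```

```text
side 49.42572994753897 312.9068355875219 192.31166520899055 -0.015100687636000257 (array([0.3581496 , 0.86031409, 0.99069845]), array([ 0.1234566 , -0.70339939, -0.70040502]))
top 53.7884729280223 325.086568213442 196.39983830793253 0.006617249790535129 (array([ 0.48726601, -0.04856541,  1.23824774]), array([ 0.05826488,  0.01137872, -0.9983614 ]))
{'time_s': 0.1, 'joint_positions': array([ 9.02170150e+01,  2.20844632e+01,  3.87510365e-01, -2.41609862e-02,
       -6.84112426e+01, -1.48142453e+01]), 'dq': array([-0.12658397, -0.16471537,  0.20644724,  0.11969734,  0.03534743,
        0.0580095 ]), 'tau': array([-8.27712802e-05, -3.93317306e+01,  1.88930207e+01,  4.19803619e+00,
       -2.61017376e-03,  2.76044062e-06]), 'position': array([0.15739546, 0.60431698, 0.23035324]), 'eef_rot': array([[-2.52172711e-01, -9.67682167e-01, -3.84951627e-04],
       [-9.67680327e-01,  2.52172983e-01, -1.88980738e-03],
       [ 1.92580730e-03, -1.04047733e-04, -9.99998140e-01]]), 'wrist_force': array([ 0.29016739, -0.27751677,  0.26510973]), 'torque': array([ 0.00409999, -0.01185761, -0.00293434]), 'width': 0.08578893716806617}
```

View pics/top0.png

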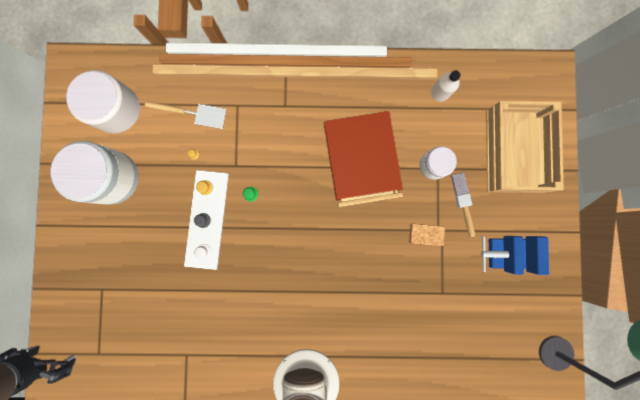

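View pics/side0.png

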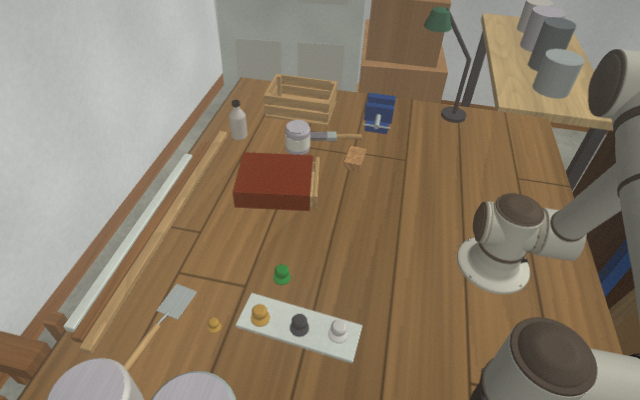

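Top view: the brass candidates are the large yellow knob on the offcut at (204,187), a small yellow one at (193,154) and a green one at (250,194). Steel is at (202,220) and white at (201,253). I choose (204,187), since it is the larger yellow one and stands on the offcut. The chest is at (363,155), with its front facing the robot at about (370,199).

```bash
cat > m.py <<'E'
from h import *
def blobs(s,lo,hi,amin=30):
    hsv=cv2.cvtColor(s['pixels'],cv2.COLOR_RGB2HSV)
    m=cv2.inRange(hsv,lo,hi)
    c,_=cv2.findContours(m,cv2.RETR_EXTERNAL,cv2.CHAIN_APPROX_NONE)
    return [x for x in c if cv2.contourArea(x)>amin]
E
python3 - <<'E'
from m import *
T=snap('top');S=snap('side')
cv2.imwrite('pics/crop1.png',cv2.resize(T['pixels'][130:280,150:420,::-1],None,fx=2.9,fy=2.9,interpolation=cv2.INTER_CUBIC))
cv2.imwrite('pics/crop2.png',cv2.resize(S['pixels'][230:370,180:400,::-1],None,fx=3.5,fy=3.5,interpolation=cv2.INTER_CUBIC))
for n,s in(('top',T),('side',S)):
    for c in blobs(s,(15,150,150),(28,255,255),15):
        m=cv2.moments(c);uv=(m['m10']/m['m00'],m['m01']/m['m00'])
        x,y,w,h=cv2.boundingRect(c)
        if 170<uv[0]<290: print(n,'yellow',cv2.contourArea(c),uv,(x,y,w,h))
for n,s in(('top',T),('side',S)):
  for c in blobs(s,(0,150,80),(8,255,255),1500):
    r=cv2.minAreaRect(c);print(n,r)
    b=cv2.approxPolyDP(cv2.convexHull(c),5,True)[:,0]; print(b.tolist())
    P=np.array([onz(s,p+0.,.068) for p in b]);print(P.round(4))
for X in ((204,187),(202,220),(201,253)): print(onz(T,X,.043))
E
```

```text
top yellow 130.0 (204.2358974358974, 187.0102564102564) (197, 181, 15, 13)
top yellow 86.5 (192.9036608863198, 153.72254335260115) (187, 149, 13, 11)
top ((362.55194091796875, 154.96688842773438), (79.28594970703125, 66.48954772949219), 80.6900634765625)
[[388, 112], [401, 188], [337, 199], [325, 121]]
[[ 0.8243 -0.2367  0.068 ]
 [ 0.5946 -0.276   0.068 ]
 [ 0.5592 -0.0857  0.068 ]
 [ 0.7942 -0.0469  0.068 ]]
side ((272.8231201171875, 176.62551879882812), (76.54312896728516, 46.43259811401367), 2.7927021980285645)
[[243, 153], [311, 156], [309, 194], [301, 201], [235, 194]]
[[ 0.8215 -0.2273  0.068 ]
 [ 0.5938 -0.2672  0.068 ]
 [ 0.559  -0.0841  0.068 ]
 [ 0.5757 -0.0485  0.068 ]
 [ 0.7789 -0.0303  0.068 ]]
[0.59190242 0.31808197 0.043     ]
[0.49175214 0.32071343 0.043     ]
[0.39278743 0.32028283 0.043     ]
```

```bash
python3 - <<'E'
from m import *
T=snap('top')
for p in ((201,187),(207,187),(204,182),(193,154),(363,155),(370,198)): print(p,cv2.cvtColor(T['pixels'],cv2.COLOR_RGB2HSV)[p[1],p[0]])
E
```

```text
(201, 187) [ 21 159 239]
(207, 187) [ 20 164 227]
(204, 182) [ 19 165 203]
(193, 154) [ 21 157 243]
(363, 155) [  6 191 170]
(370, 198) [ 17 120 221]
```

View pics/crop1.png

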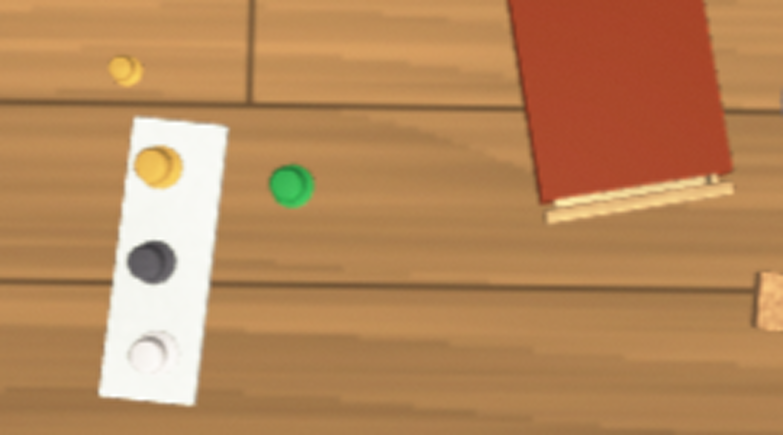

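View pics/crop2.png

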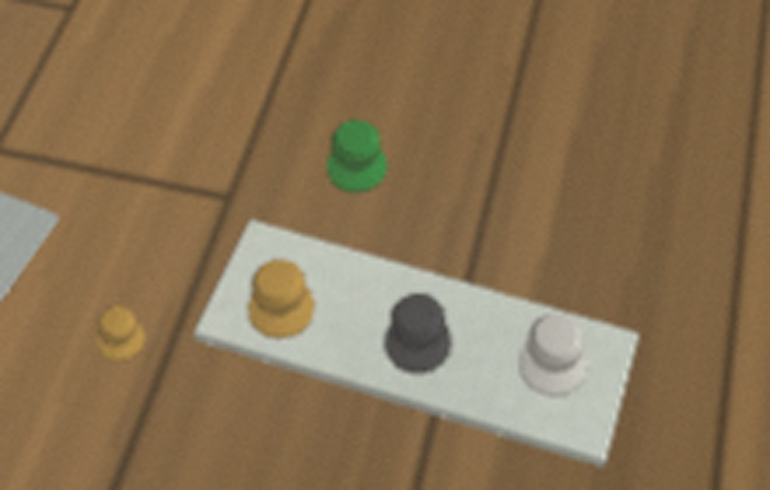

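```bash
python3 - <<'E'
from m import *
import station
print([ (k,getattr(station,k)) for k in dir(station) if 'grasp' in k])
T=snap('top');S=snap('side')
def tri(a,b):
    o1,d1=ray(T,a);o2,d2=ray(S,b)
    A=np.array([d1,-d2]).T; k=np.linalg.lstsq(A,o2-o1,rcond=None)[0]
    p,q=o1+k[0]*d1,o2+k[1]*d2
    return (p+q)/2,np.linalg.norm(p-q)
print('knob top',tri((203.1,187.6),(260.3,309.1)), onz(T,(203.1,187.6),.055), onz(S,(260.3,309.1),.055))
# base plate centre from bottom outline
# chest edges fit
c=max(blobs(T,(0,150,80),(8,255,255),1500),key=cv2.contourArea)[:,0].astype(float)
P=np.array([onz(T,p,.068) for p in c])
r=cv2.minAreaRect(P[:,:2].astype(np.float32)*1000);print(r); print(cv2.boxPoints(r).round(1))
cs=max(blobs(S,(0,150,80),(8,255,255),1500),key=cv2.contourArea)[:,0]
cv2.imwrite('pics/crop3.png',cv2.resize(T['pixels'][180:215,320:420,::-1],None,fx=8,fy=8,interpolation=cv2.INTER_CUBIC))
cv2.imwrite('pics/crop4.png',cv2.resize(S['pixels'][140:220,225:330,::-1],None,fx=7,fy=7,interpolation=cv2.INTER_CUBIC))
E
```

```text
[('grasp_offset', 0.0187)]
knob top (array([0.58971393, 0.32020984, 0.04461457]), np.float64(0.0003714610890167285)) [0.58900421 0.31704144 0.055     ] [0.58698673 0.32612093 0.055     ]
((692.58935546875, -160.41818237304688), (239.2280731201172, 198.49066162109375), 9.823175430297852)
[[ 557.8  -83. ]
 [ 591.7 -278.6]
 [ 827.4 -237.8]
 [ 793.5  -42.2]]
```

View pics/crop3.png

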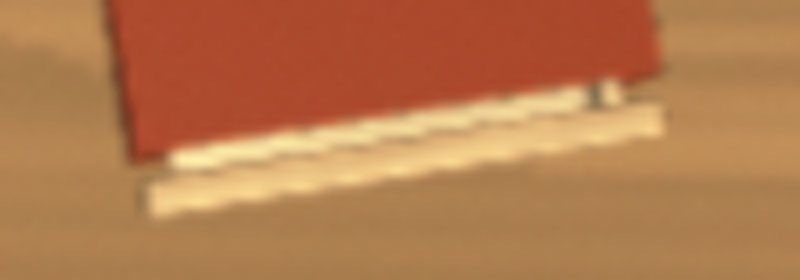

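View pics/crop4.png

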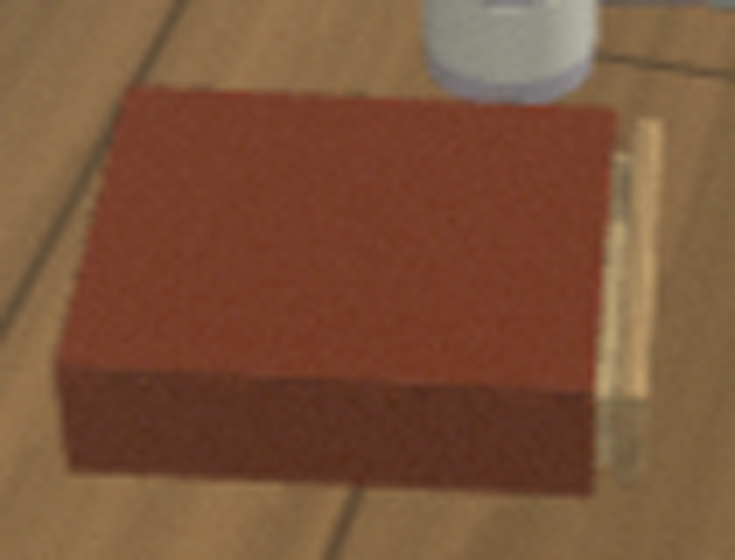

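```bash
python3 - <<'E'
from m import *
T=snap('top');S=snap('side')
c=np.array([.6926,-.1604]);a=np.radians(9.82);X=np.array([np.cos(a),np.sin(a)]);Y=np.array([-X[1],X[0]])
L=[]
for i,j in((120,-100),(-120,-100),(-120,100),(120,100)): L.append([*(c+X*i/1000+Y*j/1000),.068])
p=proj(S,L);print('pred side',p.round(1)); 
for q in((120,88),(615,108),(595,390),(58,365)): uv=(np.array(q)+.5)/7-.5+(225,140); print(uv.round(1),onz(S,uv,.068).round(4))
for q in((70,470),(590,492)): print('bottom',onz(S,(np.array(q)+.5)/7-.5+(225,140),0).round(4))
print('pred top',proj(T,L).round(1))
f=c-X*.142
print('front',f,proj(T,[[*f,.064],[*f,.006]]).round(1),proj(S,[[*f,.064],[*f,.006]]).round(1))
# base / table points: base origin
print(proj(T,[[0,0,0]]),proj(S,[[0,0,0],[0,0,.0]]))
st=state();print(proj(S,[st['position']]),proj(T,[st['position']]))
E
```

```text
pred side [[242.3 150.7]
 [312.5 153.9]
 [309.4 194.5]
 [231.7 190.8]]
[241.7 152.1] [ 0.8273 -0.2307  0.068 ]
[312.4 155. ] [ 0.5903 -0.2736  0.068 ]
[309.6 195.3] [ 0.5561 -0.0789  0.068 ]
[232.9 191.7] [ 0.7888 -0.0384  0.068 ]
bottom [ 0.7912 -0.0402  0.    ]
bottom [ 0.5581 -0.0825  0.    ]
pred top [[388.6 110.8]
 [402.1 189.1]
 [335.9 199.6]
 [323.2 121.1]]
front [ 0.55268052 -0.18461859] [[370.1 201.7]
 [367.9 202.7]] [[317.8 174.4]
 [317.3 187.5]]
[[306.09554723 383.29613107]] [[492.15016766 262.78117195]
 [492.15016766 262.78117195]]
[[462.82874062 455.88531795]] [[ 58.90418103 353.0263832 ]]
```

```bash
python3 - <<'E'
from m import *
T=snap('top');S=snap('side')
th=np.linspace(0,6.28,60)
def ring(c,r,z): return [[c[0]+r*np.cos(t),c[1]+r*np.sin(t),z] for t in th]
c=(.588,.320)
for n,s in(('top',T),('side',S)):
    p=proj(s,ring(c,.024,.012)+ring(c,.024,.017)+ring(c,.019,.033)+ring(c,.019,.054))
    print(n,'pred',p.min(0).round(1),p.max(0).round(1))
    for b in blobs(s,(13,110,80),(28,255,255),60):
        x,y,w,h=cv2.boundingRect(b)
        if w<40 and 190<x<300 and y>170: print((x,y),(x+w-1,y+h-1))
    hsv=cv2.cvtColor(s['pixels'],cv2.COLOR_RGB2HSV)
print(proj(S,[[*c,.054]]),cv2.cvtColor(S['pixels'],cv2.COLOR_RGB2HSV)[[305,318],[260,260]])
E
```

```text
top pred [195.9 181.3] [214.1 196.8]
side pred [252.  300.4] [271.3 324.8]
[[260.68167319 307.08985835]] [[ 19 144 172]
 [ 19 132 124]]
```

Knob at about (0.592, 0.320), consistent within 4 mm in both views. Chest yaw is 9.8°, and the front point is at (0.553, -0.185). First I turn the jaw axis along the chest's y and shut the fingers.

drive_tool --pt "0 0 0 0 -8.2" --pt "0 0 0 0 -8.2" --pt "0 0 0 0 -8.1" --pt "0 0 0 0 0" --force 40

```text
time_s: 0.95
position: [0.1575, 0.6048, 0.2314]
eef_rot: [[0.172, -0.985, -0.0], [-0.985, -0.172, 0.0], [-0.0, 0.0, -1.0]]
wrist_force: [-0.4, -0.1, 0.5]
width: 0.0282
```

```bash
cat >> h.py <<'E'
def rel(target,P=None):
    s=state();R=s['eef_rot'];p=s['position'] if P is None else np.array(P)
    v=R.T@(np.array(target)-p)*100
    print('rel cm',v.round(2)); return v
def where():
    s=state();R=s['eef_rot']
    print('t',s['time_s'],'p',np.round(s['position'],4),'yaw x',np.degrees(np.arctan2(R[1,0],R[0,0])).round(2),'q',np.round(s['joint_positions'],1),'F',np.round(s['wrist_force'],2),'w',s['width'])
E
python3 - <<'E'
from h import *
where()
w=np.array([.48,.25,.2]);rel(w);rel([.5034,-.193,.2],w);rel([.5034,-.193,.035],w)
E
```

```text
t 0.95 p [0.1575 0.6048 0.2314] yaw x -80.11 q [ 90.2  22.    0.5  -0.  -68.4   9.7] F [-0.39 -0.08  0.51] w 0.028152398854952507
rel cm [ 40.49 -25.68   3.13]
rel cm [44.04  5.3  -0.  ]
rel cm [44.04  5.3  16.5 ]
```

drive_tool --pt "0 4 -2.6 0.3 0" --pt "0 4 -2.6 0.3 0" --pt "0 4 -2.6 0.3 0" --pt "0 4 -2.6 0.3 0" --pt "0 4 -2.6 0.3 0" --pt "0 4 -2.6 0.3 0" --pt "0 4 -2.6 0.3 0" --pt "0 4 -2.6 0.3 0"

```text
time_s: 1.75
position: [0.4185, 0.3239, 0.2076]
eef_rot: [[0.169, -0.986, 0.001], [-0.986, -0.169, 0.001], [-0.001, -0.001, -1.0]]
wrist_force: [1.0, 0.5, -0.2]
width: -0.0
```

```bash
python3 - <<'E'
from h import *
where()
rel([.5034,-.193,.2])
E
```

```text
t 1.75 p [0.4185 0.3239 0.2076] yaw x -80.27 q [ 55.3  13.8 -15.1   0.  -61.   44.4] F [ 0.95  0.53 -0.19] w -1.8321639224080145e-05
rel cm [52.38  0.36  0.73]
```

drive_tool --pt "0 4.7 0 0 0" --pt "0 4.7 0 0 0" --pt "0 4.7 0 0 0" --pt "0 4.7 0 0 0" --pt "0 4.7 0 0 0" --pt "0 4.7 0 0 0" --pt "0 4.7 0 0 0" --pt "0 4.7 0 0 0"

```text
time_s: 2.55
position: [0.4822, -0.0469, 0.2078]
eef_rot: [[0.169, -0.986, 0.001], [-0.986, -0.169, 0.0], [0.0, -0.001, -1.0]]
wrist_force: [1.3, 0.2, -0.1]
width: 0.0001
```

drive_tool --pt "0 4.7 0 0 0" --pt "0 4.7 0 0 0" --pt "0 4.7 0 0 0" --pt "0 0 0 0 0" --pt "0 0 0 0 0"

```text
time_s: 3.05
position: [0.506, -0.185, 0.2069]
eef_rot: [[0.167, -0.986, -0.001], [-0.986, -0.167, 0.0], [-0.0, 0.001, -1.0]]
wrist_force: [-0.1, 0.3, 0.3]
width: 0.0
```

```bash
python3 - <<'E'
from h import *
where()
rel([.5034,-.193,.035])
E
```

```text
t 3.05 p [ 0.506  -0.185   0.2069] yaw x -80.39 q [ -2.8  14.8 -13.8  -0.  -61.4 102.5] F [-0.14  0.29  0.25] w 2.0363591842258302e-05
rel cm [ 0.75  0.38 17.19]
```

drive_tool --pt "0 0.7 0.4 4 0" --pt "0 0 0 4 0" --pt "0 0 0 4 0" --pt "0 0 0 3 0" --pt "0 0 0 2.2 0" --pt "0 0 0 0 0" --pt "0 0 0 0 0"

```text
time_s: 3.75
position: [0.5041, -0.1906, 0.0359]
eef_rot: [[0.173, -0.985, 0.0], [-0.985, -0.173, -0.0], [0.0, -0.0, -1.0]]
wrist_force: [0.4, -0.2, 0.5]
width: -0.0
```

```bash
python3 - <<'E'
from h import *
where()
snap('top','top1.png');s=snap('side')
cv2.imwrite('pics/side1.png',cv2.resize(s['pixels'][120:230,220:400,::-1],None,fx=4,fy=4))
c=np.array([.6926,-.1604]);a=np.radians(9.82);X=np.array([np.cos(a),np.sin(a)])
f=c-X*.142
print('gap',(f-state()['position'][:2])@X)
E
```

```text
t 3.75 p [ 0.5041 -0.1906  0.0359] yaw x -80.03 q [ -3.5  26.7 -25.1   0.  -38.1 103.4] F [ 0.37 -0.25  0.54] w -2.021343251644553e-05
gap 0.0481091443018556
```

View pics/side1.png

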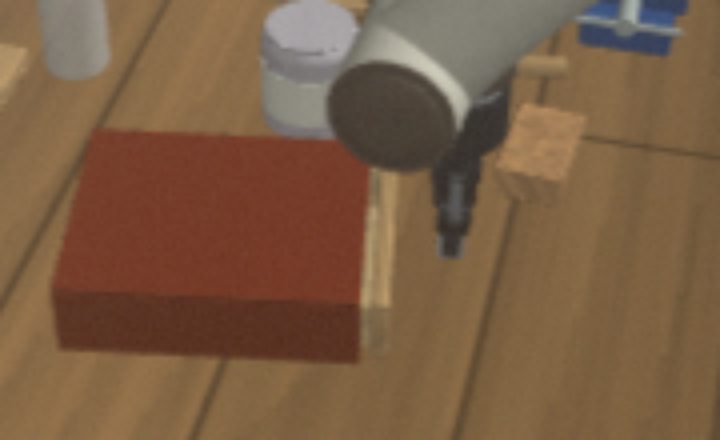

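View pics/top1.png

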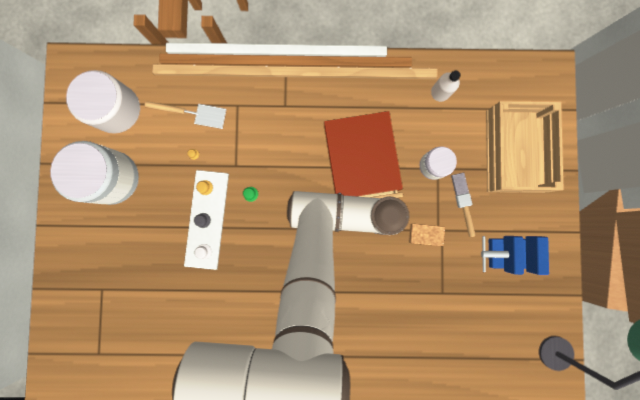

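drive_tool --pt "0 0 -1.2 0 0" --pt "0 0 -1.0 0 0" --pt "0 0 -0.5 0 0" --pt "0 0 -0.2 0 0" --pt "0 0 0 0 0" --pt "0 0 0 0 0"

```text
time_s: 4.45
position: [0.5318, -0.1866, 0.0351]
eef_rot: [[0.172, -0.985, -0.001], [-0.985, -0.172, 0.0], [-0.0, 0.001, -1.0]]
wrist_force: [-0.7, -0.3, 0.2]
width: 0.0002
```

drive_tool --pt "0 0 -0.2 0 0" --pt "0 0 0 0 0"

```text
time_s: 4.65
position: [0.5342, -0.1863, 0.0353]
eef_rot: [[0.172, -0.985, 0.0], [-0.985, -0.172, -0.0], [0.0, -0.0, -1.0]]
wrist_force: [0.3, 0.7, 0.8]
width: 0.0004
```

drive_tool --pt "0 0 -0.2 0 0" --pt "0 0 0 0 0"

```text
time_s: 4.85
position: [0.5364, -0.1859, 0.0354]
eef_rot: [[0.172, -0.985, 0.0], [-0.985, -0.172, -0.0], [0.0, -0.0, -1.0]]
wrist_force: [0.8, 0.3, -0.4]
width: -0.0002
```

drive_tool --pt "0 0 -0.2 0 0" --pt "0 0 0 0 0"

```text
time_s: 5.05
position: [0.5384, -0.1855, 0.0353]
eef_rot: [[0.172, -0.985, 0.0], [-0.985, -0.172, -0.0], [0.0, -0.0, -1.0]]
wrist_force: [0.5, 0.0, -0.6]
width: -0.0003
```

drive_tool --pt "0 0 -0.15 0 0" --pt "0 0 0 0 0"

```text
time_s: 5.25
position: [0.5398, -0.1852, 0.0353]
eef_rot: [[0.172, -0.985, 0.0], [-0.985, -0.172, -0.0], [0.0, -0.0, -1.0]]
wrist_force: [-1.1, 0.5, 0.2]
width: 0.0001
```

drive_tool --pt "0 0 -0.15 0 0" --pt "0 0 0 0 0"

```text
time_s: 5.45
position: [0.5399, -0.185, 0.035]
eef_rot: [[0.172, -0.985, -0.003], [-0.985, -0.172, 0.0], [-0.001, 0.002, -1.0]]
wrist_force: [-1.9, -0.6, 1.4]
width: -0.0001
```

drive_tool --pt "0 0 -0.1 0 0" --pt "0 0 0 0 0"

```text
time_s: 5.65
position: [0.5401, -0.1849, 0.0349]
eef_rot: [[0.171, -0.985, -0.004], [-0.985, -0.171, 0.0], [-0.001, 0.004, -1.0]]
wrist_force: [-5.3, -1.9, 1.6]
width: 0.0003
```

drive_tool --pt "0 0 -0.1 0 0" --pt "0 0 0 0 0"

```text
time_s: 5.85
position: [0.5407, -0.1848, 0.0348]
eef_rot: [[0.171, -0.985, -0.005], [-0.985, -0.171, 0.0], [-0.001, 0.005, -1.0]]
wrist_force: [-6.3, -0.9, 1.9]
width: 0.0002
```

drive_tool --pt "0 0 -0.1 0 0" --pt "0 0 0 0 0"

```text
time_s: 6.05
position: [0.5415, -0.1846, 0.0348]
eef_rot: [[0.171, -0.985, -0.005], [-0.985, -0.171, 0.0], [-0.001, 0.005, -1.0]]
wrist_force: [-6.7, -1.0, 2.4]
width: -0.0001
```

drive_tool --pt "0 0 -0.1 0 0" --pt "0 0 0 0 0"

```text
time_s: 6.25
position: [0.5424, -0.1845, 0.0347]
eef_rot: [[0.171, -0.985, -0.005], [-0.985, -0.171, 0.0], [-0.001, 0.005, -1.0]]
wrist_force: [-6.3, -1.6, 2.1]
width: 0.0002
```

drive_tool --pt "0 0 -0.1 0 0" --pt "0 0 0 0 0"

```text
time_s: 6.45
position: [0.5434, -0.1843, 0.0347]
eef_rot: [[0.171, -0.985, -0.006], [-0.985, -0.171, 0.0], [-0.001, 0.005, -1.0]]
wrist_force: [-6.2, -2.1, 2.0]
width: 0.0002
```

drive_tool --pt "0 0 -0.1 0 0" --pt "0 0 0 0 0"

```text
time_s: 6.65
position: [0.5443, -0.1841, 0.0347]
eef_rot: [[0.171, -0.985, -0.006], [-0.985, -0.171, 0.0], [-0.001, 0.005, -1.0]]
wrist_force: [-6.3, -1.2, 2.5]
width: 0.0001
```

drive_tool --pt "0 0 -0.1 0 0" --pt "0 0 0 0 0"

```text
time_s: 6.85
position: [0.5453, -0.184, 0.0347]
eef_rot: [[0.171, -0.985, -0.006], [-0.985, -0.171, 0.0], [-0.001, 0.006, -1.0]]
wrist_force: [-6.1, -1.4, 2.1]
width: 0.0
```

drive_tool --pt "0 0 -0.1 0 0" --pt "0 0 0 0 0"

```text
time_s: 7.05
position: [0.546, -0.1838, 0.0347]
eef_rot: [[0.171, -0.985, -0.006], [-0.985, -0.171, 0.0], [-0.002, 0.006, -1.0]]
wrist_force: [-6.2, -2.0, 2.5]
width: 0.0002
```

drive_tool --pt "0 0 4.8 0 0" --pt "0 0 4.8 0 0" --pt "0 0 4.5 0 0" --pt "0 0 0 -2 0" --pt "0 0 0 -4 0" --pt "0 0 0 -4 0" --pt "0 0 0 -4 0"

```text
time_s: 7.75
position: [0.411, -0.208, 0.1775]
eef_rot: [[0.172, -0.985, 0.004], [-0.985, -0.172, -0.001], [0.001, -0.003, -1.0]]
wrist_force: [1.7, -0.1, 0.2]
width: -0.0
```

```bash
python3 - <<'E'
from h import *
where()
snap('top','top2.png');s=snap('side','side2.png')
E
```

```text
t 7.75 p [ 0.411  -0.208   0.1775] yaw x -80.08 q [ -6.5   8.8 -26.5   0.  -54.5 106.4] F [ 1.71 -0.07  0.17] w -6.736182754613778e-06
```

View pics/side2.png

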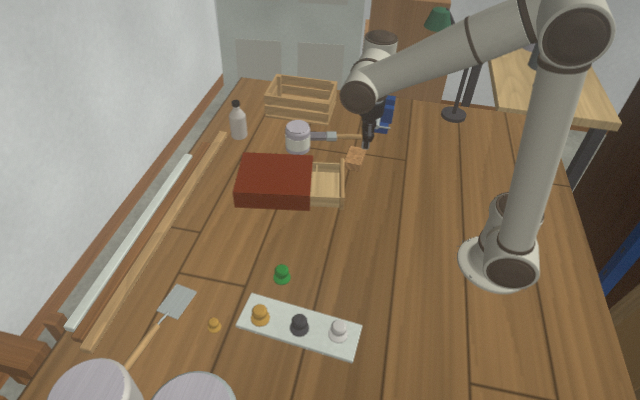

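Side view: the drawer has sprung out, with its front at about (345,185) and the compartment open. The bystanders haven't moved. Next, the brass knob.

```bash
python3 - <<'E'
from h import *
rel([.592,.320,.17])
E
```

```text
rel cm [-49.03 -26.59   1.25]
```

drive_tool --pt "0.8 -4 0 0 0" --pt "0.8 -4.1 -2.4 0 0" --pt "0.8 -4.1 -2.4 0 0" --pt "0.8 -4.1 -2.4 0 0" --pt "0.8 -4.1 -2.4 0 0" --pt "0.8 -4.1 -2.4 0 0" --pt "0.8 -4.1 -2.4 0 0" --pt "0.8 -4.1 -2.4 0 0"

```text
time_s: 8.65
position: [0.5203, 0.1458, 0.1752]
eef_rot: [[0.173, -0.985, 0.002], [-0.985, -0.173, 0.001], [-0.001, -0.002, -1.0]]
wrist_force: [0.7, 1.0, 0.0]
width: 0.0686
```

drive_tool --pt "0.8 -4.1 -2.4 0 0" --pt "0.8 -4.1 -2.4 0 0" --pt "0.8 -4.1 -2.4 0 0" --pt "0.8 -4.0 -2.4 0 0" --pt "0.8 0 0 0 0" --pt "0.8 0 0 0 0"

```text
time_s: 9.25
position: [0.5858, 0.3215, 0.1737]
eef_rot: [[0.173, -0.985, -0.001], [-0.985, -0.173, -0.0], [0.0, 0.001, -1.0]]
wrist_force: [0.6, -0.1, 0.5]
width: 0.0684
```

```bash
python3 - <<'E'
from h import *
where(); rel([.592,.320,.028])
s=snap('side');t=snap('top')
a=cv2.resize(s['pixels'][200:370,180:380,::-1],None,fx=3,fy=3)
cv2.imwrite('pics/side3.png',a)
E
```

```text
t 9.25 p [0.5858 0.3215 0.1737] yaw x -80.01 q [ 42.6  28.6   2.5  -0.  -64.   57.4] F [ 0.56 -0.05  0.47] w 0.06841013929911736
rel cm [ 0.26 -0.59 14.57]
```

View pics/side3.png

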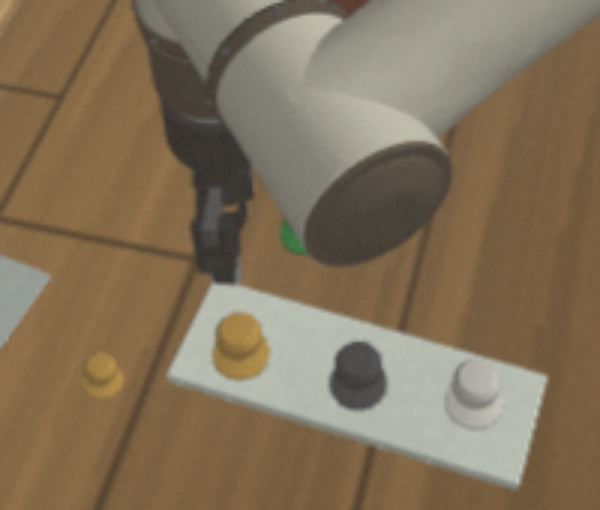

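drive_tool --pt "0.8 0.2 -0.6 4 0" --pt "0.8 0 0 4 0" --pt "0.8 0 0 2 0" --pt "0.8 0 0 1 0" --pt "0.8 0 0 0 0" --pt "0.8 0 0 0 0"

```text
time_s: 9.95
position: [0.593, 0.3194, 0.0671]
eef_rot: [[0.172, -0.985, 0.003], [-0.985, -0.172, 0.002], [-0.001, -0.003, -1.0]]
wrist_force: [0.2, 0.1, 0.5]
width: 0.0682
```

```bash
python3 - <<'E'
from h import *
where(); rel([.592,.320,.023])
s=snap('side');t=snap('top')
a=cv2.resize(s['pixels'][240:370,180:380,::-1],None,fx=4,fy=4,interpolation=cv2.INTER_CUBIC)
cv2.imwrite('pics/side4.png',a)
E
```

```text
t 9.95 p [0.593  0.3194 0.0671] yaw x -80.1 q [ 42.   34.7  -3.4   0.  -51.7  57.8] F [0.22 0.14 0.49] w 0.06824645077879013
rel cm [-0.07  0.1   4.41]
```

View pics/side4.png

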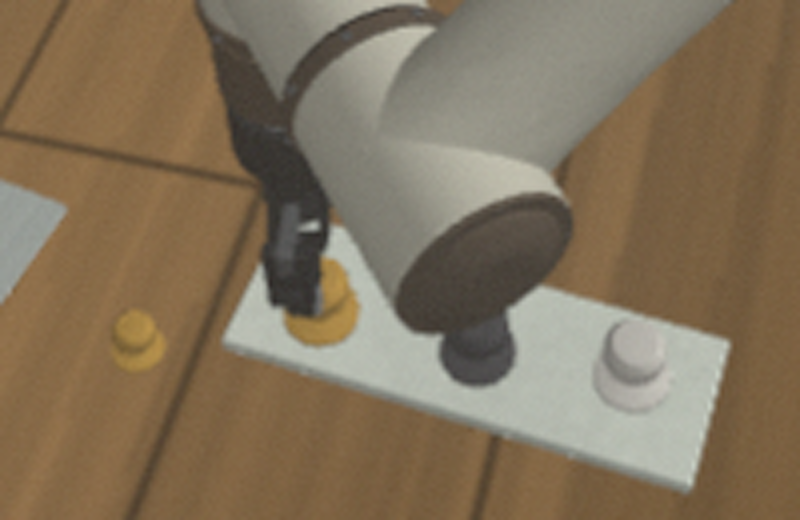

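```bash
python3 - <<'E'
from h import *
s=snap('side');p=state()['position'];R=state()['eef_rot']
for x in(-.034,):
  for z in (-.015,-.010,-.025):
    for y in(-.011,.011):
      print(z,y,((proj(s,[p+R@[x,y,z]])[0]-(180,240))*4).round(0))
print(((proj(s,[[.592,.32,.054],[.592,.32,.033],[.592,.32,.017]])-(180,240))*4).round(0))
E
```

```text
-0.015 -0.011 [286. 290.]
-0.015 0.011 [323. 292.]
-0.01 -0.011 [286. 295.]
-0.01 0.011 [323. 297.]
-0.025 -0.011 [284. 281.]
-0.025 0.011 [322. 283.]
[[316. 267.]
 [319. 285.]
 [320. 299.]]
```

drive_tool --pt "0.8 0 0 1.5 0" --pt "0.8 0 0 1.5 0" --pt "0.8 0 0 0.8 0" --pt "0.8 0 0 0.6 0" --pt "0.8 0 0 0 0" --pt "0.8 0 0 0 0"

```text
time_s: 10.7
position: [0.5922, 0.3194, 0.0212]
eef_rot: [[0.172, -0.985, 0.0], [-0.985, -0.172, -0.0], [0.0, -0.0, -1.0]]
wrist_force: [0.7, 0.1, -0.0]
width: 0.068
```

drive_tool --pt "0.3 0 0 0 0" --pt "0.3 0 0 0 0" --pt "0.3 0 0 0 0" --pt "0.3 0 0 0 0" --pt "0.3 0 0 0 0" --force 30

```text
time_s: 11.2
position: [0.5926, 0.3199, 0.0223]
eef_rot: [[0.172, -0.985, 0.002], [-0.985, -0.172, 0.001], [-0.001, -0.002, -1.0]]
wrist_force: [-1.3, 1.0, 4.1]
width: 0.0365
```

```bash
python3 - <<'E'
from h import *
where()
s=snap('side')
a=cv2.resize(s['pixels'][240:370,180:380,::-1],None,fx=4,fy=4,interpolation=cv2.INTER_CUBIC)
cv2.imwrite('pics/side5.png',a)
E
```

```text
t 11.2 p [0.5926 0.3199 0.0223] yaw x -80.08 q [ 42.1  37.7  -5.4   0.  -46.9  57.8] F [-1.35  0.97  4.07] w 0.03652133105212086
```

View pics/side5.png

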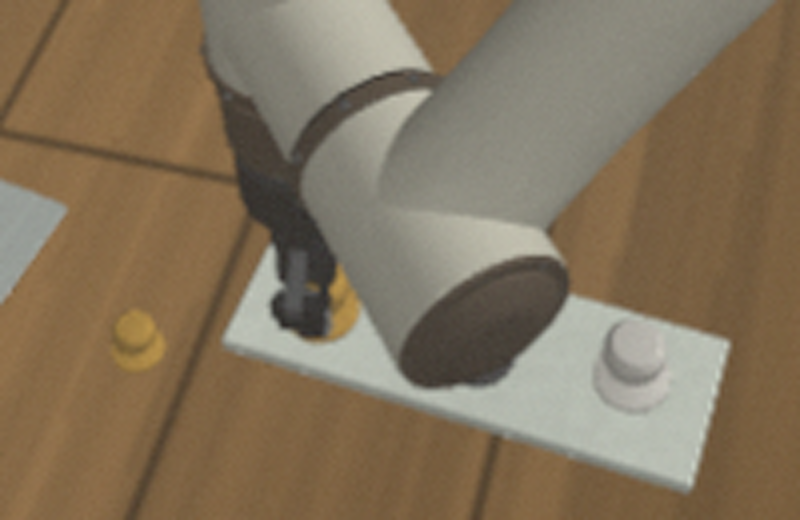

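Gripped, but the 4 N upward force suggests the fingertips touch the base plate. I'll open, rise 4 mm and grip again.

drive_tool --pt "0.8 0 0 0 0" --pt "0.8 0 0 0 0" --pt "0.8 0 0 -0.4 0" --pt "0.8 0 0 0 0" --pt "0.3 0 0 0 0" --pt "0.3 0 0 0 0" --pt "0.3 0 0 0 0" --pt "0.3 0 0 0 0"

```text
time_s: 12.05
position: [0.5921, 0.3193, 0.0255]
eef_rot: [[0.172, -0.985, 0.0], [-0.985, -0.172, 0.0], [-0.0, -0.0, -1.0]]
wrist_force: [-0.2, 0.2, 1.1]
width: 0.0367
```

drive_tool --pt "0.2 0 0 0 0" --pt "0.2 0 0 0 0" --pt "0.2 0 0 0 0"

```text
time_s: 12.35
position: [0.5921, 0.3193, 0.0255]
eef_rot: [[0.172, -0.985, 0.0], [-0.985, -0.172, 0.0], [-0.0, -0.0, -1.0]]
wrist_force: [-0.9, -0.8, 2.1]
width: 0.0367
```

drive_tool --pt "0.2 0 0 -0.3 0" --pt "0.2 0 0 -1 0" --pt "0.2 0 0 -2 0" --pt "0.2 0 0 -3 0" --pt "0.2 0 0 -3 0" --pt "0.2 0 0 -3 0" --pt "0.2 0 0 0 0" --force 40

```text
time_s: 13.05
position: [0.5946, 0.3208, 0.1544]
eef_rot: [[0.173, -0.985, 0.009], [-0.985, -0.173, 0.006], [-0.004, -0.01, -1.0]]
wrist_force: [1.0, -0.5, -0.3]
width: 0.0358
```

```bash
python3 - <<'E'
from m import *
where()
s=snap('side');t=snap('top','top6.png')
a=cv2.resize(s['pixels'][150:370,180:400,::-1],None,fx=2.7,fy=2.7,interpolation=cv2.INTER_CUBIC)
cv2.imwrite('pics/side6.png',a)
cv2.imwrite('pics/crop6.png',cv2.resize(t['pixels'][100:260,310:420,::-1],None,fx=3.7,fy=3.7,interpolation=cv2.INTER_CUBIC))
E
```

```text
t 13.05 p [0.5946 0.3208 0.1544] yaw x -80.05 q [ 42.1  29.8   1.7   0.1 -61.3  57.8] F [ 1.05 -0.53 -0.28] w 0.03581428844516926
```

View pics/side6.png

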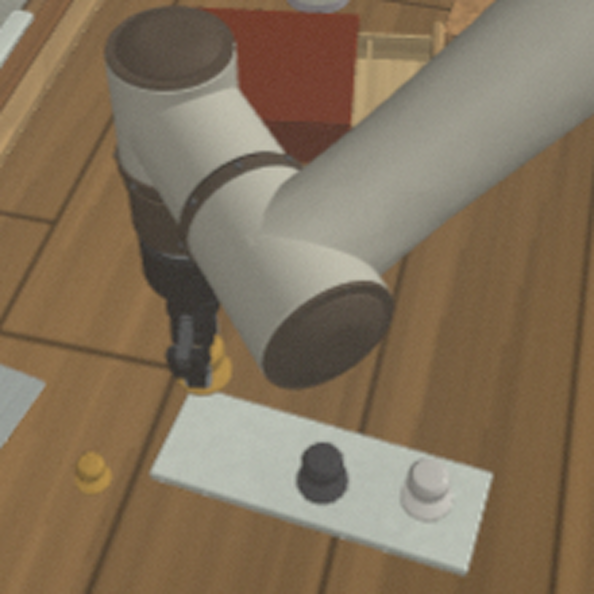

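View pics/crop6.png

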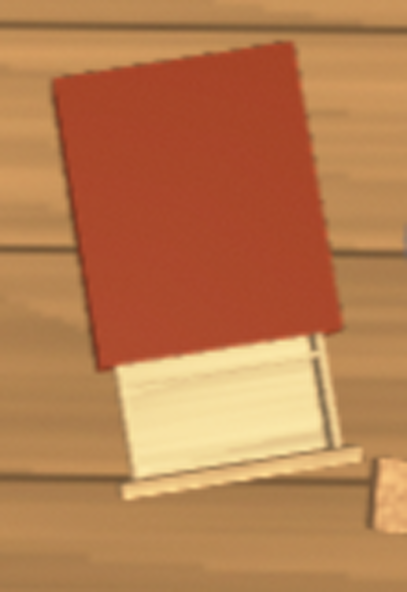

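```bash
python3 - <<'E'
from h import *
T=snap('top')
c=np.array([.6926,-.1604]);a=np.radians(9.82);X=np.array([np.cos(a),np.sin(a)]);Y=np.array([-X[1],X[0]])
f=c-X*.227
for j in(-.098,.098): print(((proj(T,[[*(f+Y*j),.064],[*(f+Y*j),.006]])-(310,100)+.5)*3.7-.5).round(0))
g=c-X*.175; print(g); rel([*g,.154])
E
```

```text
[[362. 463.]
 [347. 463.]]
[[121. 502.]
 [117. 499.]]
[ 0.52016403 -0.19024686]
rel cm [48.94 15.73 -0.62]
```

drive_tool --pt "0.2 2 0.7 0 0" --pt "0.2 3.6 1.2 0 0" --pt "0.2 3.6 1.2 0 0" --pt "0.2 3.6 1.2 0 0" --pt "0.2 3.6 1.2 0 0" --pt "0.2 3.6 1.2 0 0" --pt "0.2 3.6 1.2 0 0" --pt "0.2 3.6 1.2 0 0"

```text
time_s: 14.0
position: [0.5476, 0.0339, 0.1466]
eef_rot: [[0.172, -0.985, -0.004], [-0.985, -0.172, -0.001], [0.0, 0.004, -1.0]]
wrist_force: [0.4, 0.8, -2.5]
width: 0.0363
```

drive_tool --pt "0.2 3.6 1.1 0 0" --pt "0.2 3.6 1.1 0 0" --pt "0.2 3.6 1.1 0 0" --pt "0.2 3.6 1.1 0 0" --pt "0.2 3.6 1.1 0 0" --pt "0.2 2.5 0.8 0 0" --pt "0.2 0 0 0 0" --pt "0.2 0 0 0 0"

```text
time_s: 14.8
position: [0.5213, -0.1774, 0.1468]
eef_rot: [[0.17, -0.985, -0.003], [-0.985, -0.17, 0.001], [-0.001, 0.003, -1.0]]
wrist_force: [-0.2, 0.5, -1.2]
width: 0.0359
```

```bash
python3 - <<'E'
from h import *
where(); rel([.521,-.190,.030])
S=snap('side')
a=cv2.resize(S['pixels'][120:230,220:400,::-1],None,fx=4,fy=4,interpolation=cv2.INTER_CUBIC)
cv2.imwrite('pics/side7.png',a)
E
```

```text
t 14.8 p [ 0.5213 -0.1774  0.1468] yaw x -80.2 q [ -1.9  19.4 -16.8  -0.  -54.  101.8] F [-0.15  0.54 -1.25] w 0.035888680289811216
rel cm [ 1.25  0.21 11.68]
```

View pics/side7.png

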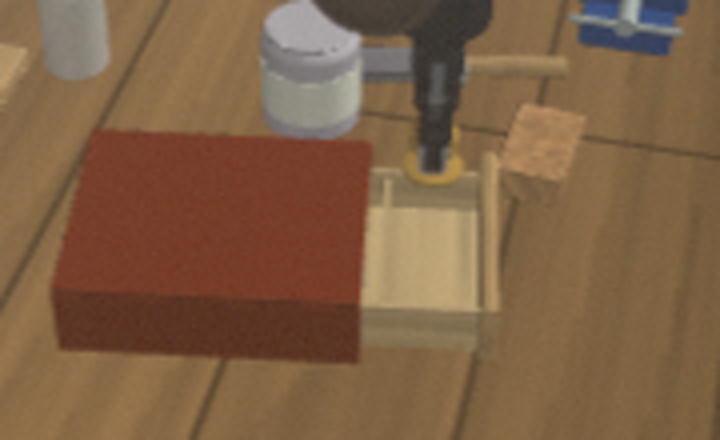

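drive_tool --pt "0.2 1.2 0.2 0 0" --pt "0.2 0 0 2.5 0" --pt "0.2 0 0 2.5 0" --pt "0.2 0 0 2 0" --pt "0.2 0 0 1.5 0" --pt "0.2 0 0 1 0" --pt "0.2 0 0 0 0" --pt "0.2 0 0 0 0"

```text
time_s: 15.65
position: [0.5231, -0.1891, 0.0537]
eef_rot: [[0.173, -0.985, 0.001], [-0.985, -0.173, -0.0], [0.0, -0.001, -1.0]]
wrist_force: [0.3, -1.0, -1.2]
width: 0.036
```

```bash
python3 - <<'E'
from h import *
where(); rel([.521,-.190,.0255])
S=snap('side')
a=cv2.resize(S['pixels'][120:230,220:400,::-1],None,fx=4,fy=4,interpolation=cv2.INTER_CUBIC)
cv2.imwrite('pics/side8.png',a)
E
```

```text
t 15.65 p [ 0.5231 -0.1891  0.0537] yaw x -80.04 q [ -3.2  26.5 -21.8   0.  -41.7 103.1] F [ 0.3  -1.04 -1.24] w 0.036023178736298206
rel cm [0.05 0.22 2.82]
```

View pics/side8.png

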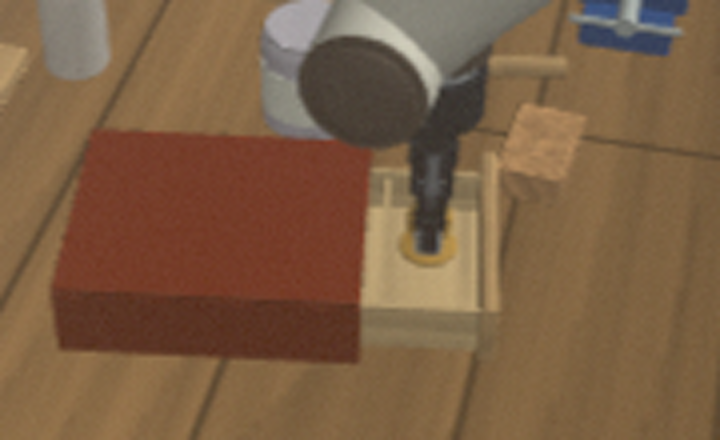

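drive_tool --pt "0.2 0 0.2 1 0" --pt "0.2 0 0 1 0" --pt "0.2 0 0 0.4 0" --pt "0.2 0 0 0 0" --pt "0.2 0 0 0 0"

```text
time_s: 16.2
position: [0.5206, -0.1897, 0.0292]
eef_rot: [[0.172, -0.985, -0.0], [-0.985, -0.172, -0.0], [0.0, 0.0, -1.0]]
wrist_force: [0.9, 0.3, -2.2]
width: 0.036
```

drive_tool --pt "0.2 0 0 0.2 0" --pt "0.2 0 0 0 0"

```text
time_s: 16.4
position: [0.5206, -0.1896, 0.0273]
eef_rot: [[0.172, -0.985, 0.0], [-0.985, -0.172, 0.0], [-0.0, -0.0, -1.0]]
wrist_force: [-0.1, 0.1, -2.0]
width: 0.0364
```

drive_tool --pt "0.2 0 0 0.1 0" --pt "0.2 0 0 0 0"

```text
time_s: 16.6
position: [0.5205, -0.1896, 0.0263]
eef_rot: [[0.172, -0.985, 0.0], [-0.985, -0.172, 0.0], [-0.0, -0.0, -1.0]]
wrist_force: [-1.2, -0.0, -1.5]
width: 0.036
```

drive_tool --pt "0.2 0 0 0.1 0" --pt "0.2 0 0 0 0"

```text
time_s: 16.8
position: [0.5207, -0.1896, 0.0255]
eef_rot: [[0.172, -0.985, 0.0], [-0.985, -0.172, -0.0], [0.0, -0.0, -1.0]]
wrist_force: [-0.2, 0.0, -1.0]
width: 0.036
```

drive_tool --pt "0.2 0 0 0.1 0" --pt "0.2 0 0 0 0"

```text
time_s: 17.0
position: [0.5208, -0.1897, 0.0254]
eef_rot: [[0.172, -0.985, 0.001], [-0.985, -0.172, -0.0], [0.0, -0.001, -1.0]]
wrist_force: [-1.7, 1.9, 5.6]
width: 0.0363
```

Floor contact. Releasing.

drive_tool --pt "0.8 0 0 0 0" --pt "0.8 0 0 0 0" --pt "0.8 0 0 0 0" --pt "0.8 0 0 0 0" --pt "0.8 0 0 -1 0" --pt "0.8 0 0 -2 0" --pt "0.8 0 0 -4 0" --pt "0.8 0 0 -4 0"

```text
time_s: 17.8
position: [0.52, -0.1896, 0.1357]
eef_rot: [[0.172, -0.985, -0.001], [-0.985, -0.172, -0.0], [-0.0, 0.001, -1.0]]
wrist_force: [0.5, 0.7, -0.3]
width: 0.0682
```

drive_tool --pt "0 0 3 -3 0" --pt "0 0 4 0 0" --pt "0 0 4 0 0" --pt "0 0 0 0 0" --pt "0 0 0 0 0"

```text
time_s: 18.3
position: [0.4119, -0.2088, 0.1655]
eef_rot: [[0.171, -0.985, 0.002], [-0.985, -0.171, -0.001], [0.001, -0.002, -1.0]]
wrist_force: [0.4, 1.3, 0.3]
width: 0.0003
```

```bash
python3 - <<'E'
from h import *
where()
S=snap('side')
a=cv2.resize(S['pixels'][120:230,220:400,::-1],None,fx=4,fy=4,interpolation=cv2.INTER_CUBIC)
cv2.imwrite('pics/side9.png',a)
E
```

```text
t 18.3 p [ 0.4119 -0.2088  0.1655] yaw x -80.13 q [ -6.6   9.8 -27.3   0.  -52.8 106.5] F [0.36 1.25 0.31] w 0.0002779193777281771
```

View pics/side9.png

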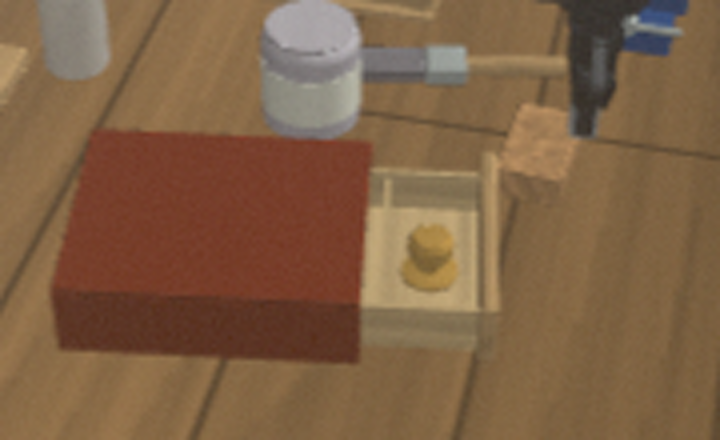

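Side view: the knob stands upright in the compartment at (430,260), released. Now lower in front of the drawer and push it shut.

drive_tool --pt "0 -0.2 0 3 0" --pt "0 0 0 4 0" --pt "0 0 0 3.5 0" --pt "0 0 0 2.5 0" --pt "0 0 0 0 0" --pt "0 0 0 0 0"

```text
time_s: 18.95
position: [0.4131, -0.2066, 0.0344]
eef_rot: [[0.173, -0.985, -0.0], [-0.985, -0.173, -0.0], [0.0, 0.0, -1.0]]
wrist_force: [0.3, 0.5, -0.5]
width: 0.0001
```

drive_tool --pt "0 0 -1 0 0" --pt "0 0 -1 0 0" --pt "0 0 -1 0 0" --pt "0 0 -0.5 0 0" --pt "0 0 -0.3 0 0" --pt "0 0 0 0 0"

```text
time_s: 19.55
position: [0.4496, -0.1999, 0.0344]
eef_rot: [[0.172, -0.985, 0.0], [-0.985, -0.172, -0.0], [0.0, -0.0, -1.0]]
wrist_force: [-0.1, 0.1, -0.3]
width: 0.0003
```

drive_tool --pt "0 0 -0.2 0 0" --pt "0 0 -0.2 0 0" --pt "0 0 -0.2 0 0" --pt "0 0 -0.2 0 0" --pt "0 0 -0.2 0 0"

```text
time_s: 20.05
position: [0.4577, -0.1983, 0.034]
eef_rot: [[0.171, -0.985, -0.003], [-0.985, -0.171, 0.0], [-0.001, 0.003, -1.0]]
wrist_force: [-2.8, -0.6, 1.2]
width: -0.0002
```

drive_tool --pt "0 0 -0.3 0 0" --pt "0 0 -0.3 0 0" --pt "0 0 -0.4 0 0" --pt "0 0 -0.4 0 0" --pt "0 0 -0.4 0 0" --pt "0 0 -0.4 0 0" --pt "0 0 -0.4 0 0" --pt "0 0 -0.4 0 0"

```text
time_s: 20.85
position: [0.4883, -0.193, 0.034]
eef_rot: [[0.172, -0.985, -0.002], [-0.985, -0.172, 0.0], [-0.001, 0.002, -1.0]]
wrist_force: [-4.1, -0.1, -1.3]
width: 0.0001
```

drive_tool --pt "0 0 -0.4 0 0" --pt "0 0 -0.4 0 0" --pt "0 0 -0.4 0 0" --pt "0 0 -0.4 0 0" --pt "0 0 -0.4 0 0" --pt "0 0 -0.4 0 0" --pt "0 0 -0.4 0 0" --pt "0 0 -0.4 0 0"

```text
time_s: 21.65
position: [0.5185, -0.1877, 0.034]
eef_rot: [[0.171, -0.985, -0.004], [-0.985, -0.171, 0.0], [-0.001, 0.004, -1.0]]
wrist_force: [-5.9, -0.9, -0.4]
width: -0.0
```

drive_tool --pt "0 0 -0.3 0 0" --pt "0 0 -0.3 0 0" --pt "0 0 -0.3 0 0" --pt "0 0 -0.3 0 0" --pt "0 0 -0.2 0 0" --pt "0 0 -0.2 0 0" --pt "0 0 -0.2 0 0" --pt "0 0 0 0 0"

```text
time_s: 22.45
position: [0.537, -0.1846, 0.034]
eef_rot: [[0.172, -0.985, -0.003], [-0.985, -0.172, 0.0], [-0.001, 0.002, -1.0]]
wrist_force: [-5.7, -1.2, -0.9]
width: -0.0001
```

drive_tool --pt "0 0 -0.1 0 0" --pt "0 0 -0.1 0 0" --pt "0 0 -0.1 0 0" --pt "0 0 0 0 0"

```text
time_s: 22.85
position: [0.5395, -0.1841, 0.034]
eef_rot: [[0.172, -0.985, -0.003], [-0.985, -0.172, 0.0], [-0.001, 0.003, -1.0]]
wrist_force: [-7.0, -0.2, 0.8]
width: 0.0007
```

drive_tool --pt "0 0 -0.1 0 0" --pt "0 0 -0.1 0 0" --pt "0 0 -0.1 0 0" --pt "0 0 0 0 0"

```text
time_s: 23.25
position: [0.5431, -0.1835, 0.034]
eef_rot: [[0.172, -0.985, -0.002], [-0.985, -0.172, 0.0], [-0.001, 0.002, -1.0]]
wrist_force: [-5.2, -0.8, -2.4]
width: -0.0005
```

drive_tool --pt "0 0 -0.1 0 0" --pt "0 0 0 0 0"

```text
time_s: 23.45
position: [0.5437, -0.1834, 0.034]
eef_rot: [[0.172, -0.985, -0.003], [-0.985, -0.172, 0.0], [-0.001, 0.003, -1.0]]
wrist_force: [-6.2, -1.1, -1.0]
width: -0.0002
```

drive_tool --pt "0 0 -0.1 0 0" --pt "0 0 0 0 0"

```text
time_s: 23.65
position: [0.5446, -0.1832, 0.034]
eef_rot: [[0.172, -0.985, -0.003], [-0.985, -0.172, 0.0], [-0.001, 0.003, -1.0]]
wrist_force: [-6.2, -0.9, -0.6]
width: -0.0003
```

drive_tool --pt "0 0 -0.1 0 0" --pt "0 0 0 0 0"

```text
time_s: 23.85
position: [0.5455, -0.1831, 0.034]
eef_rot: [[0.172, -0.985, -0.003], [-0.985, -0.172, 0.0], [-0.001, 0.003, -1.0]]
wrist_force: [-6.8, -0.6, -0.4]
width: -0.0003
```

drive_tool --pt "0 0 -0.1 0 0" --pt "0 0 0 0 0"

```text
time_s: 24.05
position: [0.5459, -0.183, 0.034]
eef_rot: [[0.171, -0.985, -0.004], [-0.985, -0.171, 0.0], [-0.001, 0.004, -1.0]]
wrist_force: [-7.5, -0.2, 0.4]
width: -0.0002
```

drive_tool --pt "0 0 2 0 0" --pt "0 0 4 0 0" --pt "0 0 4.5 0 0" --pt "0 0 3 -2 0" --pt "0 0 0 -4 0" --pt "0 0 0 -4 0" --pt "0 0 0 0 0" --pt "0 0 0 0 0"

```text
time_s: 24.85
position: [0.4179, -0.2063, 0.1365]
eef_rot: [[0.172, -0.985, 0.009], [-0.985, -0.172, -0.001], [0.003, -0.008, -1.0]]
wrist_force: [0.2, -0.1, -1.1]
width: -0.0002
```

```bash
python3 - <<'E'
from h import *
where()
S=snap('side','side10.png');T=snap('top','top10.png')
cv2.imwrite('pics/crop10.png',cv2.resize(S['pixels'][120:230,220:400,::-1],None,fx=4,fy=4,interpolation=cv2.INTER_CUBIC))
E
```

```text
t 24.85 p [ 0.4179 -0.2063  0.1365] yaw x -80.07 q [ -6.2  12.1 -29.3   0.  -48.1 106.1] F [ 0.16 -0.11 -1.11] w -0.00019311624694899837
```

View pics/crop10.png

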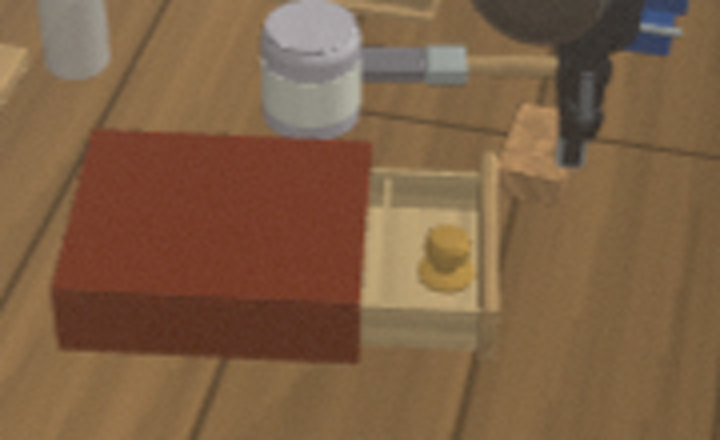

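View pics/top10.png

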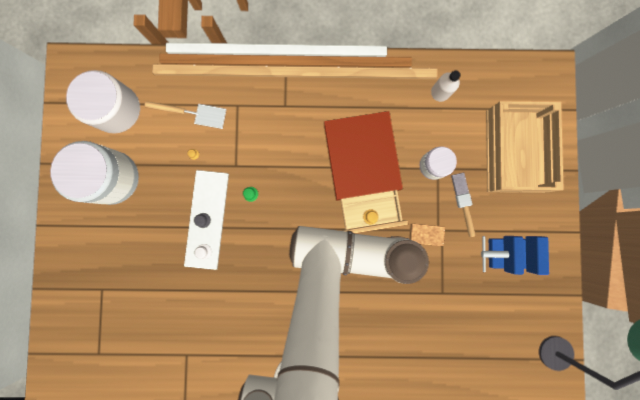

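The drawer sprang out again (front at (490,230) in the crop), so the press was slightly too light. The knob is still upright. I'll press again, a bit further into the buffer.

drive_tool --pt "0 0 0.5 3 0" --pt "0 0 0 4 0" --pt "0 0 0 2 0" --pt "0 0 0 1.1 0" --pt "0 0 0 0 0" --pt "0 0 0 0 0"

```text
time_s: 25.55
position: [0.41, -0.2069, 0.0327]
eef_rot: [[0.172, -0.985, -0.001], [-0.985, -0.172, -0.0], [-0.0, 0.001, -1.0]]
wrist_force: [0.7, 0.7, 0.3]
width: 0.0002
```

drive_tool --pt "0 0 -1 0 0" --pt "0 0 -1 0 0" --pt "0 0 -0.8 0 0" --pt "0 0 -0.5 0 0" --pt "0 0 -0.2 0 0" --pt "0 0 0 0 0"

```text
time_s: 26.15
position: [0.4445, -0.2008, 0.0333]
eef_rot: [[0.172, -0.985, 0.0], [-0.985, -0.172, 0.0], [-0.0, -0.0, -1.0]]
wrist_force: [-0.6, -0.1, 0.3]
width: 0.0001
```

drive_tool --pt "0 0 -0.2 0 0" --pt "0 0 -0.2 0 0" --pt "0 0 -0.2 0 0" --pt "0 0 -0.2 0 0" --pt "0 0 -0.2 0 0"

```text
time_s: 26.65
position: [0.4543, -0.1992, 0.0333]
eef_rot: [[0.172, -0.985, 0.0], [-0.985, -0.172, -0.0], [0.0, -0.0, -1.0]]
wrist_force: [0.2, 0.2, -0.1]
width: -0.0003
```

drive_tool --pt "0 0 -0.2 0 0" --pt "0 0 -0.2 0 0" --pt "0 0 -0.3 0 0" --pt "0 0 -0.3 0 0" --pt "0 0 -0.4 0 0" --pt "0 0 -0.4 0 0" --pt "0 0 -0.4 0 0" --pt "0 0 -0.4 0 0"

```text
time_s: 27.45
position: [0.4794, -0.1945, 0.0329]
eef_rot: [[0.172, -0.985, -0.002], [-0.985, -0.172, 0.0], [-0.001, 0.002, -1.0]]
wrist_force: [-3.5, -0.3, -1.6]
width: -0.0003
```

drive_tool --pt "0 0 -0.4 0 0" --pt "0 0 -0.4 0 0" --pt "0 0 -0.4 0 0" --pt "0 0 -0.4 0 0" --pt "0 0 -0.4 0 0" --pt "0 0 -0.4 0 0" --pt "0 0 -0.4 0 0" --pt "0 0 -0.4 0 0"

```text
time_s: 28.25
position: [0.5098, -0.1892, 0.033]
eef_rot: [[0.171, -0.985, -0.004], [-0.985, -0.171, 0.0], [-0.001, 0.004, -1.0]]
wrist_force: [-7.7, -1.5, 0.1]
width: -0.0
```

drive_tool --pt "0 0 -0.4 0 0" --pt "0 0 -0.4 0 0" --pt "0 0 -0.3 0 0" --pt "0 0 -0.3 0 0" --pt "0 0 -0.3 0 0" --pt "0 0 -0.3 0 0" --pt "0 0 -0.2 0 0" --pt "0 0 0 0 0"

```text
time_s: 29.05
position: [0.5323, -0.1854, 0.033]
eef_rot: [[0.172, -0.985, -0.002], [-0.985, -0.172, 0.0], [-0.001, 0.002, -1.0]]
wrist_force: [-5.4, 0.5, -0.7]
width: -0.0
```

drive_tool --pt "0 0 -0.2 0 0" --pt "0 0 -0.2 0 0" --pt "0 0 -0.2 0 0" --pt "0 0 -0.2 0 0" --pt "0 0 -0.1 0 0" --pt "0 0 -0.1 0 0" --pt "0 0 -0.1 0 0" --pt "0 0 0 0 0"

```text
time_s: 29.85
position: [0.5431, -0.1835, 0.033]
eef_rot: [[0.172, -0.985, -0.002], [-0.985, -0.172, 0.0], [-0.001, 0.002, -1.0]]
wrist_force: [-4.6, 0.2, -2.1]
width: -0.0001
```

drive_tool --pt "0 0 -0.1 0 0" --pt "0 0 -0.1 0 0" --pt "0 0 0 0 0"

```text
time_s: 30.15
position: [0.5446, -0.1832, 0.033]
eef_rot: [[0.172, -0.985, -0.003], [-0.985, -0.172, 0.0], [-0.001, 0.003, -1.0]]
wrist_force: [-5.8, 0.1, -1.2]
width: -0.0003
```

drive_tool --pt "0 0 -0.1 0 0" --pt "0 0 -0.1 0 0" --pt "0 0 0 0 0"

```text
time_s: 30.45
position: [0.546, -0.183, 0.033]
eef_rot: [[0.171, -0.985, -0.004], [-0.985, -0.171, 0.0], [-0.001, 0.004, -1.0]]
wrist_force: [-7.0, -0.4, 0.8]
width: -0.0001
```

drive_tool --pt "0 0 -0.1 0 0" --pt "0 0 0 0 0"

```text
time_s: 30.65
position: [0.5459, -0.183, 0.033]
eef_rot: [[0.171, -0.985, -0.006], [-0.985, -0.171, 0.0], [-0.001, 0.006, -1.0]]
wrist_force: [-9.2, -1.3, 3.0]
width: -0.0001
```

drive_tool --pt "0 0 -0.1 0 0" --pt "0 0 0 0 0"

```text
time_s: 30.85
position: [0.5459, -0.1829, 0.0329]
eef_rot: [[0.171, -0.985, -0.009], [-0.985, -0.171, 0.0], [-0.002, 0.008, -1.0]]
wrist_force: [-11.0, -2.1, 3.6]
width: -0.0001
```

drive_tool --pt "0 0 -0.05 0 0" --pt "0 0 0 0 0" --pt "0 0 0 0 0"

```text
time_s: 31.15
position: [0.5459, -0.1829, 0.0329]
eef_rot: [[0.171, -0.985, -0.01], [-0.985, -0.171, 0.0], [-0.002, 0.009, -1.0]]
wrist_force: [-12.0, -3.0, 4.7]
width: 0.0003
```

drive_tool --pt "0 0 0.15 0 0" --pt "0 0 0.15 0 0" --pt "0 0 0.15 0 0" --pt "0 0 0.15 0 0" --pt "0 0 0 0 0"

```text
time_s: 31.65
position: [0.5429, -0.1835, 0.0329]
eef_rot: [[0.171, -0.985, -0.003], [-0.985, -0.171, 0.0], [-0.001, 0.003, -1.0]]
wrist_force: [-5.6, -0.6, -0.4]
width: -0.0004
```

drive_tool --pt "0 0 0.15 0 0" --pt "0 0 0.15 0 0" --pt "0 0 0 0 0"

```text
time_s: 31.95
position: [0.5401, -0.184, 0.033]
eef_rot: [[0.171, -0.985, -0.003], [-0.985, -0.171, 0.0], [-0.001, 0.003, -1.0]]
wrist_force: [-7.0, 0.1, -0.4]
width: 0.0001
```

drive_tool --pt "0 0 0.15 0 0" --pt "0 0 0 0 0"

```text
time_s: 32.15
position: [0.5387, -0.1843, 0.033]
eef_rot: [[0.171, -0.985, -0.003], [-0.985, -0.171, 0.0], [-0.001, 0.003, -1.0]]
wrist_force: [-6.4, -0.6, -0.7]
width: -0.0004
```

drive_tool --pt "0 0 0.15 0 0" --pt "0 0 0 0 0"

```text
time_s: 32.35
position: [0.5374, -0.1845, 0.033]
eef_rot: [[0.172, -0.985, -0.002], [-0.985, -0.172, 0.0], [-0.001, 0.002, -1.0]]
wrist_force: [-5.5, -0.4, 0.2]
width: 0.0002
```

drive_tool --pt "0 0 0.15 0 0" --pt "0 0 0 0 0"

```text
time_s: 32.55
position: [0.5359, -0.1847, 0.033]
eef_rot: [[0.172, -0.985, -0.002], [-0.985, -0.172, 0.0], [-0.001, 0.002, -1.0]]
wrist_force: [-4.7, -0.8, -0.8]
width: 0.0001
```

```bash
python3 - <<'E'
from h import *
where()
T=snap('top');S=snap('side')
cv2.imwrite('pics/crop11.png',cv2.resize(T['pixels'][100:260,310:420,::-1],None,fx=3.7,fy=3.7,interpolation=cv2.INTER_CUBIC))
cv2.imwrite('pics/crop12.png',cv2.resize(S['pixels'][120:230,220:400,::-1],None,fx=4,fy=4,interpolation=cv2.INTER_CUBIC))
E
```

```text
t 32.55 p [ 0.5359 -0.1847  0.033 ] yaw x -80.12 q [ -2.6  29.  -21.1  -0.  -40.  102.5] F [-4.73 -0.8  -0.8 ] w 5.654215723778606e-05
```

View pics/crop12.png

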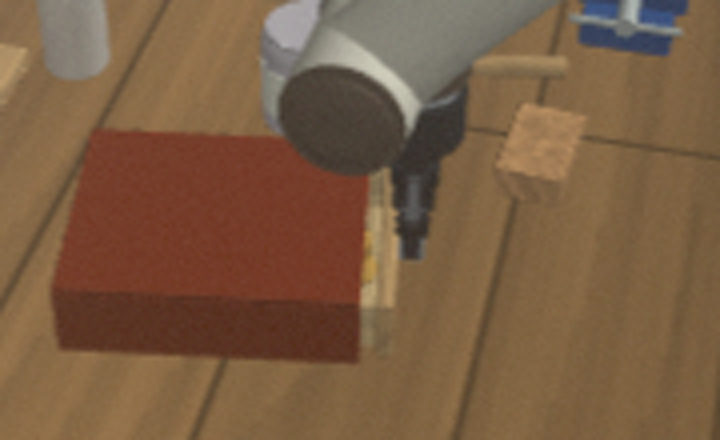

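Following the drawer back slowly shows it is still pushing at +4 mm, so it isn't latched. I'll press again from here, deeper into the buffer (target about 15 N).

drive_tool --pt "0 0 -0.2 0 0" --pt "0 0 -0.2 0 0" --pt "0 0 -0.2 0 0" --pt "0 0 -0.2 0 0" --pt "0 0 -0.1 0 0" --pt "0 0 -0.1 0 0" --pt "0 0 0 0 0"

```text
time_s: 33.35
position: [0.5456, -0.1831, 0.033]
eef_rot: [[0.172, -0.985, -0.003], [-0.985, -0.172, 0.0], [-0.001, 0.003, -1.0]]
wrist_force: [-6.7, -0.4, -0.0]
width: 0.0002
```

drive_tool --pt "0 0 -0.1 0 0" --pt "0 0 -0.1 0 0" --pt "0 0 -0.1 0 0" --pt "0 0 0 0 0"

```text
time_s: 33.75
position: [0.5459, -0.183, 0.0329]
eef_rot: [[0.171, -0.985, -0.009], [-0.985, -0.171, 0.0], [-0.002, 0.009, -1.0]]
wrist_force: [-11.3, -1.9, 4.4]
width: -0.0002
```

drive_tool --pt "0 0 -0.1 0 0" --pt "0 0 0 0 0"

```text
time_s: 33.95
position: [0.5459, -0.1829, 0.0328]
eef_rot: [[0.171, -0.985, -0.011], [-0.985, -0.171, 0.0], [-0.002, 0.01, -1.0]]
wrist_force: [-13.0, -2.6, 4.3]
width: 0.0002
```

drive_tool --pt "0 0 -0.1 0 0" --pt "0 0 0 0 0"

```text
time_s: 34.15
position: [0.5458, -0.1829, 0.0326]
eef_rot: [[0.17, -0.985, -0.013], [-0.985, -0.17, 0.0], [-0.003, 0.013, -1.0]]
wrist_force: [-14.5, -3.4, 5.6]
width: 0.0003
```

drive_tool --pt "0 0 0.3 0 0" --pt "0 0 0.3 0 0" --pt "0 0 0 0 0"

```text
time_s: 34.45
position: [0.5439, -0.1834, 0.0328]
eef_rot: [[0.171, -0.985, -0.004], [-0.985, -0.171, 0.0], [-0.001, 0.004, -1.0]]
wrist_force: [-5.7, -1.4, -1.0]
width: 0.0001
```

drive_tool --pt "0 0 0.3 0 0" --pt "0 0 0.3 0 0" --pt "0 0 0 0 0"

```text
time_s: 34.75
position: [0.5383, -0.1844, 0.0329]
eef_rot: [[0.171, -0.985, -0.003], [-0.985, -0.171, 0.0], [-0.001, 0.003, -1.0]]
wrist_force: [-6.3, -1.8, -1.1]
width: -0.0
```

drive_tool --pt "0 0 0.2 0 0" --pt "0 0 0 0 0"

```text
time_s: 34.95
position: [0.5367, -0.1847, 0.0329]
eef_rot: [[0.171, -0.985, -0.003], [-0.985, -0.171, 0.0], [-0.001, 0.003, -1.0]]
wrist_force: [-6.7, -0.8, -1.6]
width: -0.0001
```

drive_tool --pt "0 0 -0.3 0 0" --pt "0 0 -0.3 0 0" --pt "0 0 -0.3 0 0" --pt "0 0 -0.2 0 0" --pt "0 0 -0.1 0 0" --pt "0 0 -0.1 0 0"

```text
time_s: 35.55
position: [0.5459, -0.183, 0.0328]
eef_rot: [[0.171, -0.985, -0.011], [-0.985, -0.171, 0.0], [-0.002, 0.011, -1.0]]
wrist_force: [-13.9, -2.9, 5.8]
width: -0.0002
```

drive_tool --pt "0 0 -0.1 0 0" --pt "0 0 0 0 0"

```text
time_s: 35.75
position: [0.5458, -0.1829, 0.0326]
eef_rot: [[0.17, -0.985, -0.013], [-0.985, -0.17, 0.0], [-0.003, 0.013, -1.0]]
wrist_force: [-14.6, -3.2, 4.8]
width: -0.0001
```

drive_tool --pt "0 0 4.8 0 0" --pt "0 0 4.8 0 0" --pt "0 0 4.5 0 0" --pt "0 0 0 0 0" --pt "0 0 0 0 0"

```text
time_s: 36.25
position: [0.4156, -0.207, 0.0348]
eef_rot: [[0.173, -0.985, 0.007], [-0.985, -0.173, -0.002], [0.003, -0.007, -1.0]]
wrist_force: [1.1, -0.0, 0.8]
width: 0.0001
```

```bash
python3 - <<'E'
from h import *
where()
T=snap('top');S=snap('side')
cv2.imwrite('pics/crop13.png',cv2.resize(T['pixels'][100:260,310:420,::-1],None,fx=3.7,fy=3.7,interpolation=cv2.INTER_CUBIC))
cv2.imwrite('pics/crop14.png',cv2.resize(S['pixels'][120:230,220:400,::-1],None,fx=4,fy=4,interpolation=cv2.INTER_CUBIC))
E
```

```text
t 36.25 p [ 0.4156 -0.207   0.0348] yaw x -80.06 q [-6.300e+00  2.130e+01 -3.590e+01  1.000e-01 -3.240e+01  1.062e+02] F [ 1.09 -0.02  0.79] w 0.00013045773579284638
```

View pics/crop14.png

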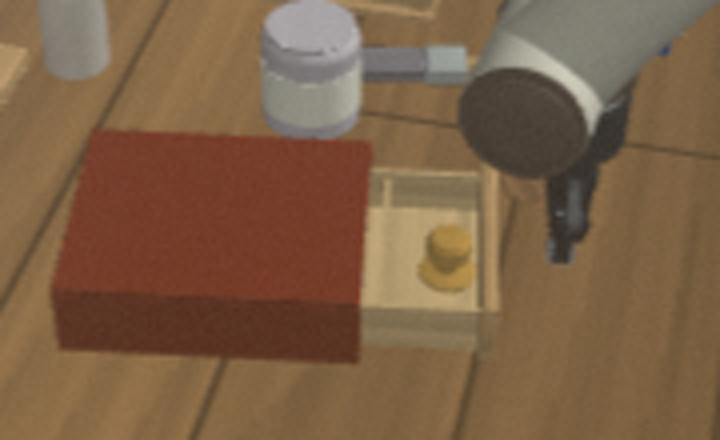

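View pics/crop13.png

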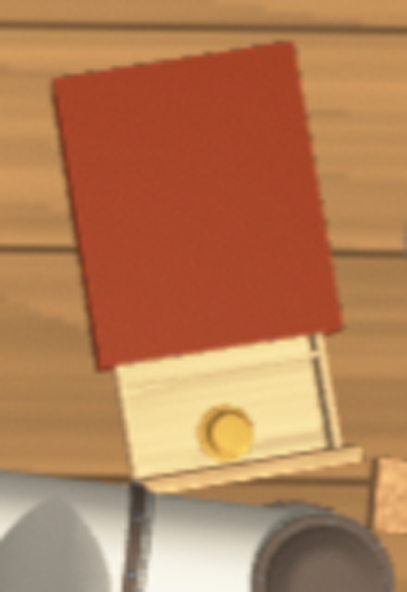

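```bash
python3 - <<'E'
from h import *
T=snap('top');S=snap('side','side15.png')
def tri(a,b):
    o1,d1=ray(T,a);o2,d2=ray(S,b)
    k=np.linalg.lstsq(np.array([d1,-d2]).T,o2-o1,rcond=None)[0]
    p,q=o1+k[0]*d1,o2+k[1]*d2
    return (p+q)/2,np.linalg.norm(p-q)
print(tri((390,215),(318,148.8)))
cv2.imwrite('pics/crop15.png',cv2.resize(S['pixels'][100:260,220:420,::-1],None,fx=4,fy=4,interpolation=cv2.INTER_CUBIC))
E
```

```text
(array([ 0.53711361, -0.22665579,  0.13904455]), np.float64(0.05086395114376479))
```

View pics/crop15.png

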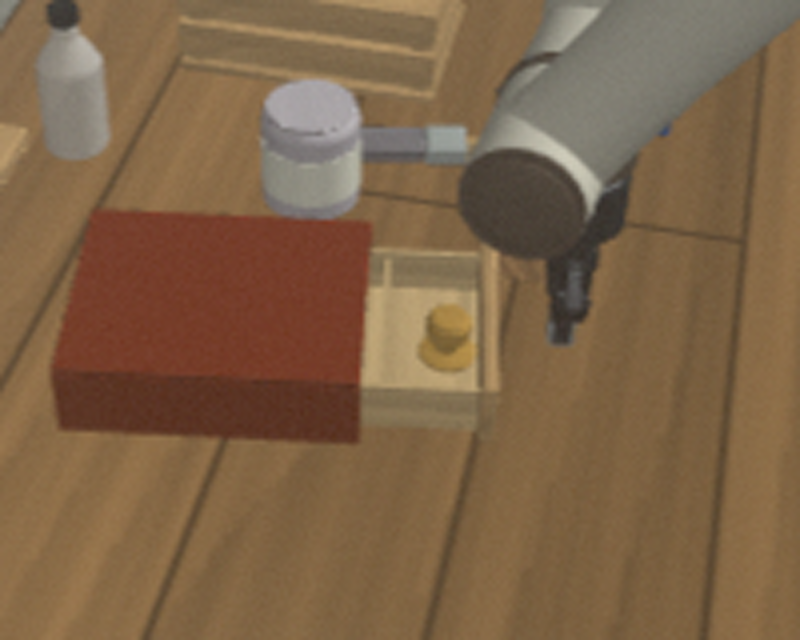

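The tip stopped hard at the same place while the force rose with an upward part, so a finger may be catching the chest's top edge. I'll press higher on the front (z ≈ 0.049), so only the fingertips are below the chest top.

drive_tool --pt "0 0 -1 -1.4 0" --pt "0 0 -1 0 0" --pt "0 0 -1 0 0" --pt "0 0 -0.5 0 0" --pt "0 0 -0.3 0 0" --pt "0 0 -0.3 0 0" --pt "0 0 -0.2 0 0" --pt "0 0 -0.2 0 0"

```text
time_s: 37.25
position: [0.4565, -0.1986, 0.0471]
eef_rot: [[0.172, -0.985, -0.002], [-0.985, -0.172, 0.0], [-0.0, 0.002, -1.0]]
wrist_force: [-2.8, -1.2, 0.1]
width: -0.0002
```

drive_tool --pt "0 0 -0.2 0 0" --pt "0 0 -0.3 0 0" --pt "0 0 -0.4 0 0" --pt "0 0 -0.5 0 0" --pt "0 0 -0.5 0 0" --pt "0 0 -0.5 0 0" --pt "0 0 -0.5 0 0" --pt "0 0 -0.5 0 0"

```text
time_s: 38.05
position: [0.4903, -0.1926, 0.047]
eef_rot: [[0.172, -0.985, -0.002], [-0.985, -0.172, 0.0], [-0.001, 0.002, -1.0]]
wrist_force: [-3.9, -0.9, -0.8]
width: -0.0001
```

drive_tool --pt "0 0 -0.5 0 0" --pt "0 0 -0.5 0 0" --pt "0 0 -0.5 0 0" --pt "0 0 -0.5 0 0" --pt "0 0 -0.5 0 0" --pt "0 0 -0.5 0 0" --pt "0 0 -0.5 0 0" --pt "0 0 -0.4 0 0"

```text
time_s: 38.85
position: [0.5279, -0.1861, 0.047]
eef_rot: [[0.172, -0.985, -0.004], [-0.985, -0.172, 0.0], [-0.001, 0.003, -1.0]]
wrist_force: [-6.1, -1.5, 0.3]
width: -0.0003
```

drive_tool --pt "0 0 -0.3 0 0" --pt "0 0 -0.3 0 0" --pt "0 0 -0.2 0 0" --pt "0 0 -0.2 0 0" --pt "0 0 -0.2 0 0" --pt "0 0 0 0 0"

```text
time_s: 39.45
position: [0.5398, -0.1841, 0.047]
eef_rot: [[0.172, -0.985, -0.003], [-0.985, -0.172, 0.0], [-0.001, 0.003, -1.0]]
wrist_force: [-6.3, -1.3, -0.4]
width: 0.0005
```

drive_tool --pt "0 0 -0.2 0 0" --pt "0 0 -0.2 0 0" --pt "0 0 -0.1 0 0" --pt "0 0 -0.1 0 0" --pt "0 0 0 0 0"

```text
time_s: 39.95
position: [0.5455, -0.1831, 0.0469]
eef_rot: [[0.172, -0.985, -0.003], [-0.985, -0.172, 0.0], [-0.001, 0.003, -1.0]]
wrist_force: [-5.8, -2.2, -0.7]
width: 0.0003
```

drive_tool --pt "0 0 -0.1 0 0" --pt "0 0 0 0 0"

```text
time_s: 40.15
position: [0.546, -0.1829, 0.0469]
eef_rot: [[0.172, -0.985, -0.005], [-0.985, -0.172, 0.0], [-0.001, 0.004, -1.0]]
wrist_force: [-7.4, -1.2, 1.3]
width: 0.0003
```

drive_tool --pt "0 0 -0.1 0 0" --pt "0 0 0 0 0"

```text
time_s: 40.35
position: [0.546, -0.1829, 0.0469]
eef_rot: [[0.171, -0.985, -0.007], [-0.985, -0.171, 0.0], [-0.001, 0.006, -1.0]]
wrist_force: [-8.3, -2.1, 2.0]
width: -0.0002
```

drive_tool --pt "0 0 0.3 0 0" --pt "0 0 0.3 0 0" --pt "0 0 0.3 0 0" --pt "0 0 0.1 0 0" --pt "0 0 0 0 0"

```text
time_s: 40.85
position: [0.5376, -0.1844, 0.0469]
eef_rot: [[0.171, -0.985, -0.003], [-0.985, -0.171, 0.0], [-0.001, 0.003, -1.0]]
wrist_force: [-6.1, -0.9, 0.1]
width: -0.0001
```

```bash
cat > e.py <<'E'
from h import *
def edge(img):
    g=img.astype(float)[:,:,0]-img.astype(float)[:,:,2]  # R-B
    r=img.astype(float).sum(2)
    out=[]
    for y in range(184,196):
        p=r[y,300:330]; out.append(p)
    return np.array(out)
E
python3 - <<'E'
from e import *
a=cv2.imread('pics/side0.png')[:,:,::-1]; b=snap('side','side16.png')['pixels']
for y in (186,188,190,192,194):
    print(y,a[y,304:326].sum(1).tolist()); print('   ',b[y,304:326].sum(1).tolist())
E
```

```text
186 [227, 217, 220, 231, 214, 213, 287, 391, 457, 386, 359, 398, 417, 394, 328, 279, 285, 290, 296, 290, 286, 289]
    [228, 222, 214, 215, 218, 223, 270, 370, 393, 377, 353, 375, 405, 421, 358, 288, 286, 291, 293, 288, 289, 283]
188 [222, 224, 224, 223, 222, 219, 325, 406, 463, 388, 362, 397, 427, 394, 327, 286, 289, 281, 293, 287, 284, 293]
    [220, 222, 219, 213, 221, 220, 292, 365, 386, 378, 368, 378, 408, 449, 369, 283, 286, 292, 279, 274, 279, 282]
190 [211, 222, 210, 216, 221, 220, 316, 413, 414, 363, 378, 407, 421, 365, 298, 290, 287, 288, 281, 283, 288, 289]
    [214, 217, 216, 212, 212, 207, 271, 354, 421, 388, 368, 390, 413, 452, 379, 291, 293, 283, 280, 285, 295, 298]
192 [208, 216, 224, 223, 220, 228, 374, 453, 416, 381, 386, 413, 429, 362, 304, 287, 289, 280, 287, 281, 291, 294]
    [214, 219, 219, 215, 211, 232, 373, 433, 446, 389, 372, 397, 413, 444, 369, 287, 281, 282, 280, 273, 285, 288]
194 [219, 219, 225, 224, 218, 246, 389, 457, 411, 377, 382, 414, 451, 372, 288, 288, 292, 292, 285, 295, 295, 290]
    [217, 216, 221, 221, 222, 252, 383, 454, 451, 375, 369, 403, 413, 429, 359, 288, 289, 282, 286, 277, 290, 292]
```

```bash
cat > e.py <<'E'
from h import *
def metric(img):
    v=[]
    for y in range(185,195):
        p=img[y,314:323].astype(float).sum(1); v.append(((p-287)/125).clip(-.2,1.1).sum())
    return np.mean(v),np.std(v)/3
E
python3 - <<'E'
from e import *
a=cv2.imread('pics/side0.png')[:,:,::-1]; b=cv2.imread('pics/side16.png')[:,:,::-1]
print(metric(a),metric(b))
E
```

```text
(np.float64(3.6260000000000003), np.float64(0.043757919918062264)) (np.float64(4.150399999999999), np.float64(0.06964851438153978))
```

drive_tool --pt "0 0 -0.3 0 0" --pt "0 0 -0.3 0 0" --pt "0 0 -0.3 0 0" --pt "0 0 -0.15 0 0" --pt "0 0 0 0 0"

```text
time_s: 41.4
position: [0.546, -0.1829, 0.0468]
eef_rot: [[0.171, -0.985, -0.008], [-0.985, -0.171, 0.0], [-0.002, 0.008, -1.0]]
wrist_force: [-10.5, -3.0, 3.5]
width: -0.0001
```

```bash
python3 - <<'E'
from e import *
b=snap('side','side17.png')['pixels']; print(metric(b)); where()
E
```

```text
(np.float64(1.9904), np.float64(0.06096760524154515))
t 41.45 p [ 0.546  -0.1829  0.0468] yaw x -80.15 q [ -2.4  28.7 -18.9   0.  -42.8 102.3] F [-10.07  -3.52   3.16] w 0.00020913295672814208
```

drive_tool --pt "0 0 0.4 0 0" --pt "0 0 0.4 0 0" --pt "0 0 0.3 0 0" --pt "0 0 0 0 0"

```text
time_s: 41.85
position: [0.5367, -0.1845, 0.0468]
eef_rot: [[0.171, -0.985, -0.004], [-0.985, -0.171, 0.0], [-0.001, 0.004, -1.0]]
wrist_force: [-6.4, -1.8, 0.1]
width: -0.0001
```

drive_tool --pt "0 0 -0.3 0 0" --pt "0 0 -0.3 0 0" --pt "0 0 -0.2 0 0" --pt "0 0 0 0 0"

```text
time_s: 42.25
position: [0.5452, -0.1831, 0.0468]
eef_rot: [[0.172, -0.985, -0.003], [-0.985, -0.172, 0.0], [-0.001, 0.003, -1.0]]
wrist_force: [-5.3, -1.9, -0.6]
width: 0.0
```

drive_tool --pt "0 0 0.2 0 0" --pt "0 0 0.2 0 0" --pt "0 0 0.2 0 0" --pt "0 0 0.2 0 0" --pt "0 0 0 0 0"

```text
time_s: 42.75
position: [0.537, -0.1845, 0.0468]
eef_rot: [[0.171, -0.985, -0.003], [-0.985, -0.171, 0.0], [-0.001, 0.003, -1.0]]
wrist_force: [-6.5, -0.2, -0.2]
width: -0.0001
```

Vision confirms the drawer does reach about -6 mm, so depth isn't the problem. So far the finger has followed the drawer out past 0 each time. I'll release cleanly at full depth by sliding straight up off the slippery front.

drive_tool --pt "0 0 -0.3 0 0" --pt "0 0 -0.3 0 0" --pt "0 0 -0.3 0 0" --pt "0 0 -0.2 0 0" --pt "0 0 0 0 0"

```text
time_s: 43.25
position: [0.546, -0.1829, 0.0467]
eef_rot: [[0.171, -0.985, -0.008], [-0.985, -0.171, 0.0], [-0.002, 0.008, -1.0]]
wrist_force: [-9.7, -1.8, 1.7]
width: -0.0002
```

drive_tool --pt "0 0 0 -2 0" --pt "0 0 0 -4 0" --pt "0 0 0 -3 0" --pt "0 0 0 0 0" --pt "0 0 0 0 0"

```text
time_s: 43.75
position: [0.5518, -0.1824, 0.1391]
eef_rot: [[0.172, -0.985, 0.007], [-0.985, -0.172, -0.0], [0.002, -0.007, -1.0]]
wrist_force: [0.1, 0.2, -0.7]
width: -0.0002
```

```bash
python3 - <<'E'
from h import *
where()
S=snap('side')
cv2.imwrite('pics/crop18.png',cv2.resize(S['pixels'][120:230,220:400,::-1],None,fx=4,fy=4,interpolation=cv2.INTER_CUBIC))
E
```

```text
t 43.75 p [ 0.5518 -0.1824  0.1391] yaw x -80.07 q [ -2.3  22.3 -13.5   0.  -53.8 102.3] F [ 0.09  0.25 -0.72] w -0.0002344160220664436
```

View pics/crop18.png

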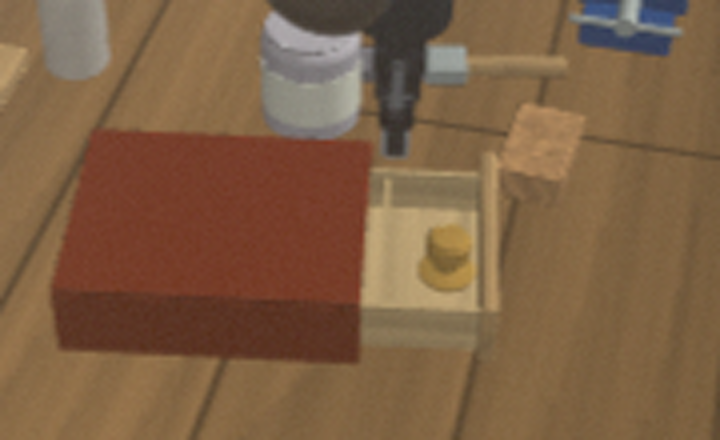

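Sprang out again; the knob is still upright at (447,260). Next attempt: from fully open, in one continuous press, firmer on the buffer but under 20 N, then a clean release.

drive_tool --pt "0 0 4.5 0 0" --pt "0 0 4.5 0 0" --pt "0 0 3.5 2 0" --pt "0 0 0 3.5 0" --pt "0 0 0 3.5 0" --pt "0 0 0 0.4 0" --pt "0 0 -0.5 0 0"

```text
time_s: 44.5
position: [0.4304, -0.2032, 0.0423]
eef_rot: [[0.172, -0.985, -0.003], [-0.985, -0.172, 0.0], [-0.001, 0.003, -1.0]]
wrist_force: [-0.6, 0.6, -0.1]
width: 0.0
```

drive_tool --pt "0 0 -1 0 0" --pt "0 0 -0.7 0 0" --pt "0 0 -0.3 0 0" --pt "0 0 -0.3 0 0" --pt "0 0 -0.3 0 0"

```text
time_s: 45.0
position: [0.4566, -0.1986, 0.0436]
eef_rot: [[0.172, -0.985, -0.0], [-0.985, -0.172, 0.0], [-0.0, 0.0, -1.0]]
wrist_force: [-2.8, -1.0, 1.6]
width: -0.0001
```

drive_tool --pt "0 0 -0.4 0 0" --pt "0 0 -0.5 0 0" --pt "0 0 -0.5 0 0" --pt "0 0 -0.5 0 0" --pt "0 0 -0.5 0 0" --pt "0 0 -0.5 0 0" --pt "0 0 -0.5 0 0" --pt "0 0 -0.5 0 0"

```text
time_s: 45.8
position: [0.4945, -0.1919, 0.043]
eef_rot: [[0.172, -0.985, -0.002], [-0.985, -0.172, 0.0], [-0.001, 0.002, -1.0]]
wrist_force: [-4.6, -0.4, 2.2]
width: -0.0004
```

drive_tool --pt "0 0 -0.5 0 0" --pt "0 0 -0.5 0 0" --pt "0 0 -0.5 0 0" --pt "0 0 -0.5 0 0" --pt "0 0 -0.5 0 0" --pt "0 0 -0.5 0 0" --pt "0 0 -0.5 0 0" --pt "0 0 -0.4 0 0"

```text
time_s: 46.6
position: [0.5321, -0.1854, 0.0429]
eef_rot: [[0.172, -0.985, -0.004], [-0.985, -0.172, 0.0], [-0.001, 0.004, -1.0]]
wrist_force: [-6.3, -1.1, 1.7]
width: -0.0001
```

drive_tool --pt "0 0 -0.4 0 0" --pt "0 0 -0.4 0 0" --pt "0 0 -0.3 0 0" --pt "0 0 -0.2 0 0"

```text
time_s: 47.0
position: [0.5437, -0.1833, 0.0427]
eef_rot: [[0.171, -0.985, -0.007], [-0.985, -0.171, 0.0], [-0.001, 0.007, -1.0]]
wrist_force: [-10.5, -2.6, 3.4]
width: -0.0002
```

drive_tool --pt "0 0 0 0 0"

```text
time_s: 47.1
position: [0.5437, -0.1833, 0.0427]
eef_rot: [[0.171, -0.985, -0.007], [-0.985, -0.171, 0.0], [-0.001, 0.006, -1.0]]
wrist_force: [-9.2, -1.0, 2.7]
width: 0.0001
```

drive_tool --pt "0 0 -0.1 0 0" --pt "0 0 0 0 0"

```text
time_s: 47.3
position: [0.5438, -0.1833, 0.0426]
eef_rot: [[0.171, -0.985, -0.008], [-0.985, -0.171, 0.0], [-0.002, 0.008, -1.0]]
wrist_force: [-10.6, -1.0, 3.1]
width: 0.0002
```

```bash
python3 - <<'E'
from e import *
b=snap('side','side19.png')['pixels']; print(metric(b)); where()
t=snap('top','top19.png')['pixels']
cv2.imwrite('pics/crop19.png',cv2.resize(b[140:225,225:345,::-1],None,fx=6.5,fy=6.5,interpolation=cv2.INTER_CUBIC))
E
```

```text
(np.float64(2.7032000000000003), np.float64(0.05492880240213998))
t 47.35 p [ 0.5438 -0.1833  0.0426] yaw x -80.16 q [ -2.5  28.9 -19.4   0.  -42.2 102.3] F [-9.41 -0.69  4.28] w -1.7791303948192007e-05
```

View pics/crop19.png

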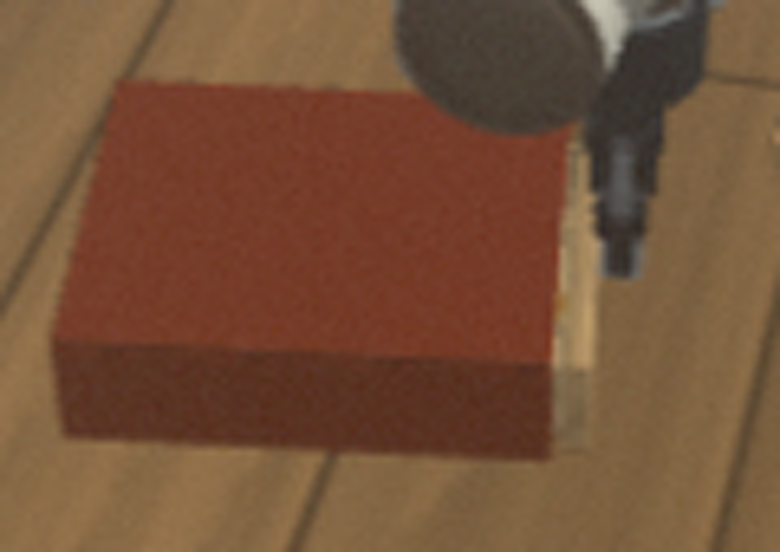

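View pics/top19.png

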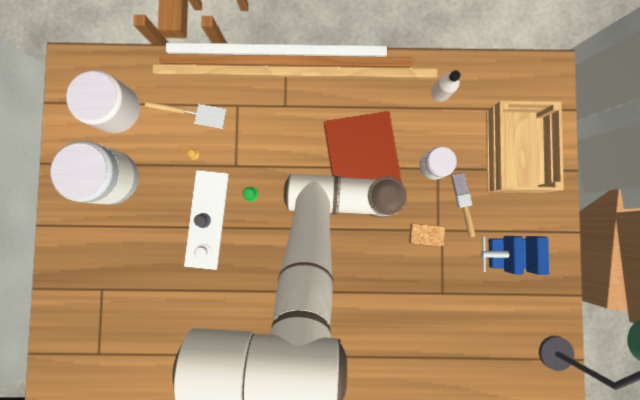

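drive_tool --pt "0 0 0.3 0 0" --pt "0 0 0.3 0 0" --pt "0 0 0.2 0 0" --pt "0 0 0 0 0"

```text
time_s: 47.8
position: [0.5399, -0.1844, 0.0435]
eef_rot: [[0.172, -0.985, 0.001], [-0.985, -0.172, -0.0], [0.0, -0.001, -1.0]]
wrist_force: [-3.2, -1.8, -1.0]
width: -0.0002
```

drive_tool --pt "0 0 0.2 0 0" --pt "0 0 0 0 0"

```text
time_s: 48.0
position: [0.5394, -0.1847, 0.0441]
eef_rot: [[0.173, -0.985, 0.004], [-0.985, -0.173, -0.001], [0.001, -0.004, -1.0]]
wrist_force: [-0.4, -0.4, -0.2]
width: -0.0001
```

Contact force dropped to zero at the shut position, so it is holding. Backing away.

drive_tool --pt "0 0 0.5 0 0" --pt "0 0 2 0 0" --pt "0 0 4 0 0" --pt "0 0 4 0 0" --pt "0 0 0 -4 0" --pt "0 0 0 -4 0" --pt "0 0 0 0 0"

```text
time_s: 48.7
position: [0.4381, -0.2037, 0.1291]
eef_rot: [[0.173, -0.985, 0.014], [-0.985, -0.173, -0.003], [0.005, -0.013, -1.0]]
wrist_force: [1.5, 0.1, 0.3]
width: -0.0001
```

```bash
python3 - <<'E'
from e import *
b=snap('side','side20.png')['pixels']; print(metric(b)); where()
t=snap('top','top20.png')['pixels']
cv2.imwrite('pics/crop20.png',cv2.resize(b[140:225,225:345,::-1],None,fx=6.5,fy=6.5,interpolation=cv2.INTER_CUBIC))
cv2.imwrite('pics/crop21.png',cv2.resize(t[100:260,310:420,::-1],None,fx=3.7,fy=3.7,interpolation=cv2.INTER_CUBIC))
E
```

```text
(np.float64(3.72), np.float64(0.037252292994302126))
t 48.75 p [ 0.4363 -0.2031  0.1265] yaw x -80.08 q [ -5.5  14.3 -28.    0.  -47.2 105.4] F [-0.01  0.67  0.62] w -4.2273868450305904e-05
```

View pics/crop20.png

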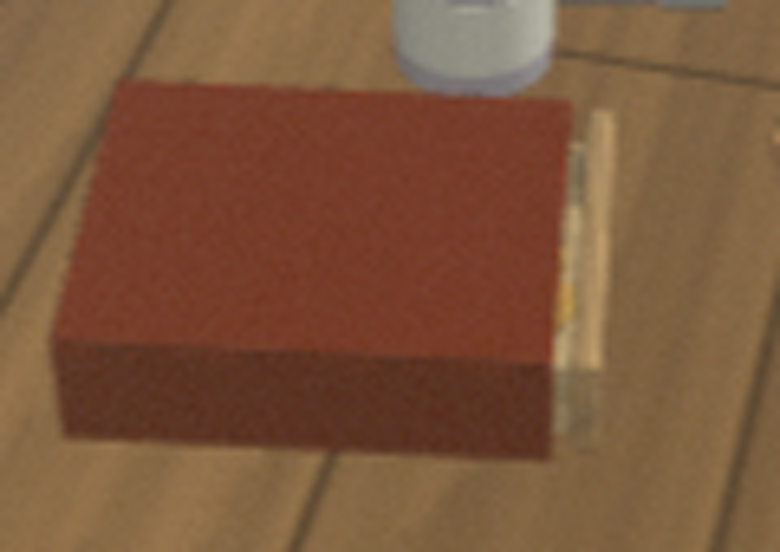

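View pics/crop21.png

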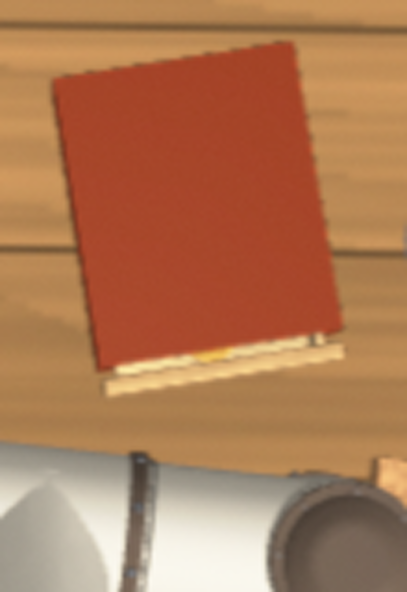

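View pics/side20.png

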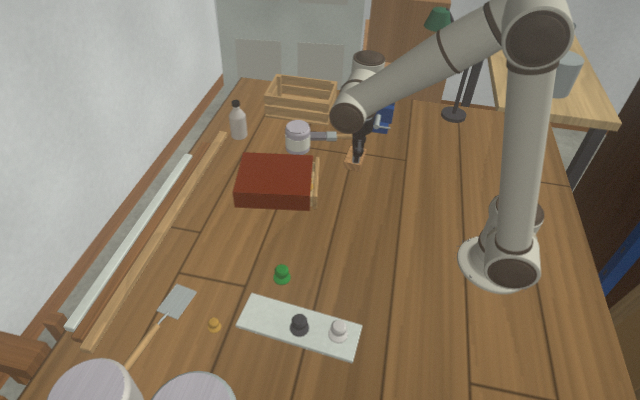

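The drawer is shut: its front edge is within about 0.4 mm of the first picture. A yellow sliver of the knob shows in the gap at (565,300), and the arm is clear. I'll let the arm settle, then hand in.

drive_tool --pt "0 0 0 -2 0" --pt "0 0 0 0 0" --pt "0 0 0 0 0" --pt "0 0 0 0 0" --pt "0 0 0 0 0"

```text
time_s: 49.3
position: [0.4334, -0.2026, 0.1422]
eef_rot: [[0.172, -0.985, -0.002], [-0.985, -0.172, 0.0], [-0.001, 0.002, -1.0]]
wrist_force: [-0.2, -0.1, -0.1]
width: -0.0001
```

```bash
python3 - <<'E'
from e import *
print(metric(snap('side')['pixels'])); where()
print(job_done())
E
```

```text
(np.float64(3.7635999999999994), np.float64(0.04625513785275941))
t 49.35 p [ 0.4335 -0.2026  0.1424] yaw x -80.11 q [ -5.5  13.1 -26.8  -0.  -50.2 105.4] F [0.35 0.49 0.33] w -0.00025547915227097103
the job is handed in; nothing more can be done
None
```

The brass knob is in the drawer's front compartment and the drawer is latched shut. I handed the job in at 49.35 s of the 69 s allowed.

**What I did:** I pressed the front in about 6 mm at 6 to 7 N and the drawer sprang out. I then lifted the larger yellow knob off the offcut, stood it in the compartment and let go. A picture showed it upright there. After that I pressed the drawer shut.

**Last checks:**
- **Drawer:** the front's edge in the side view was within about 0.5 mm of where it was at the start. The press force dropped to zero at the shut position, and the drawer stayed shut once the arm had moved away.
- **Robot:** it was clear of everything, with the wrist force near zero.
- **Other things:** by eye, none of them had shifted. The brush and part of the sanding block were behind the arm in the last side view.

**What went wrong or disagreed:**
- **Failed presses:** several closing presses did not latch, and three of them let the drawer spring fully open again. I measured about 6 mm of travel past shut on those. The highest wrist force I read was about 16 N.
- **The press that held:** it stopped about 4 mm past shut, at about 11 N, which does not fit the stated 5 mm. I have no explanation for why this one latched.
- **The knob:** it slid about 10 mm toward the drawer front when the drawer sprang open. It was upright when last seen fully, with the drawer open before the final press. With the drawer shut, only a sliver of it shows, so I could not confirm its final posture directly.

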